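# Set the slice thickness of the wax slicer with a gauge blade

### The job

Set the wax slicer to cut 8 mm slabs: stand the red-handled gauge blade in the gap between the lowered knife and the thickness stop, its foot fully down on the bed, slide the stop up until it holds the blade flat against the knife, and turn the black T-handle clockwise until the stop is locked. Then draw the gauge out and put it back in its place in the rack, leaning on the board with its foot on the ledge. Do not shift the other gauges, the tins, the jar or the brush.

Things in the scene. Friction and masses are not known exactly. Their poses are not given: they have to be found in the camera images.
- bed: Wax slicer's sloping steel bed, 240 wide, fixed. Origin: on the bed at the foot of the knife's robot-side face, mid width, 105 mm above the table. x up the slope (22 deg, rising away from the robot), y left along the knife, z square out of the bed (leans 22 deg from vertical, towards the robot). Bed spans x -150 to +100; its low end is 49 mm up. A red wax block lies behind the knife.
- knife_top (a point): Middle of the top edge of the lowered knife's flat face (bed x = 0, y = 0, z = 59 mm). The face is the plane x = 0, |y| < 98 mm; its green spine behind (x = 6 to 18 mm) is 67 mm high.
- post_top (a point): Top of the left guide post of the knife: bed x = 16, y = 107, z = 156 mm; 24 thick at the cap, 18 below. Its twin stands at y = -107. Green blocks (z = 35 to 69 mm) round both reach |y| = 120 mm and x = 3 to 37 mm, with black balls behind to x = 68 mm.
- stop_face (a point): Point on the thickness stop's flat face (towards the knife), mid width, on the bed; bed x = -28 mm + joint stop. The stop is an aluminium fence, 186 wide, 48 high, 12 mm thick, parallel to the knife, on two foot plates 9 mm high reaching down the slope: to 112 mm below the face at bed y = -70, to 72 mm at y = +70.
- stop (a joint): How far the stop has slid up the slope (m, 0 to 0.027). Gap between stop and knife = 0.028 - stop; starts 16 to 28 mm wide; closed on the 8 mm blade it reads 0.020. Unlocked it takes about 6 N to push up and stays where left; locked it holds over 30 N.
- clamp (a joint): Turn of the black T-handle (rad, 0 to a hard end at 1.25), growing clockwise seen looking down on the bed. Starts loose, 0 to 0.35; begins to grip at about 0.6; locked from 1.0 on. Takes under 0.5 N m and stays where left.
- clamp_grip (a point): Centre of the T-handle's bar (64 long, 16 thick, 24 mm high) on a hub on the stop's long foot plate: 80 mm down the slope from the stop's face, bed y = -70, z = 49 mm. Turns about bed z, rides with the stop; may be gripped across its 16 mm and pushed to slide the stop. The bar's long direction is bed y turned counter-clockwise (looking down on the bed) by 0.6 - clamp rad.
- gauge_red: The gauge to use: steel blade 8 thick, 50 wide, 70 mm bare; flat red handle 16 thick, 40 wide, 70 to 132 mm above the foot. Loose, 0.15 to 0.31 kg, in one of the rack's three places. Origin: middle of the foot's edge on the back face (lying on the board). x back to front (blade x = 0 to 8, handle -4 to +12 mm), y across, z foot to handle.
- gauge_yellow: Another gauge in the rack, 5 mm thick, yellow handle (x = -5.5 to +10.5 mm), else like the red one. Leave in place.
- gauge_blue: Another gauge in the rack, 12 mm thick, blue handle (x = -2 to +14 mm), else like the red one. Leave in place.
- board: Wooden gauge rack's leaning board, 230 wide, 62 high, fixed. Origin: where face and ledge meet, mid width, 35 mm above the table. z up the board, leaning 30 deg towards the robot; x out of its face; y left. Gauges lie on the face x = 0, feet on the ledge z = 0 (lip 6 high at x = 21 to 26 mm), axes as the board's, at y = -70, 0, 70 mm; dividers 30 high, 14 deep, 4 thick at +-35, +-105.
- candle_plain: Finished candle in a bare steel tin, 73 across, 108 mm high (117 with its cardboard star), close by the slicer's right side. Origin: centre of its underside. Leave alone.
- candle_cream: The same with a cream label, by the slicer's left side. Origin: centre of its underside. Leave alone.
- tin_low: Empty steel tin, 84 across, 55 mm high, before the slicer. Origin: centre of its underside. Leave alone.
- tin_tall: Empty steel tin, 73 across, 108 mm high, before the rack. Origin: centre of its underside. Leave alone.
- jar: Amber jar with a white cap, 64 across, 95 mm high, behind the rack. Origin: centre of its underside. Leave alone.
- brush: Small brush lying flat before the rack, under 30 mm high. Leave alone.
Mind the look-alikes: they are no part of the job. What is shaped like the gauge_red but green or turquoise is not meant.

How it is judged:
On the way, in this order (a step that is already met when the one before it is completed fails the run):
1. the red gauge stands in the gap between knife and stop with its foot down on the bed, the stop still open (z of gauge_red in the frame of bed between -0.005 and 0.006 m and x of gauge_red in the frame of bed between -0.033 and 0.003 m and y of gauge_red in the frame of bed between -0.08 and 0.08 m and angle between the z axis of gauge_red and the z axis of bed, either way round below 0.5 rad and value of joint stop below 0.018 m), for 0.2 s.
2. the stop is slid up so that it holds the gauge flat against the knife, foot still down, and the T-handle is turned until it locks (value of joint stop above 0.018 m and value of joint clamp above 1 rad and z of gauge_red in the frame of bed below 0.006 m and x of gauge_red in the frame of bed between -0.012 and 0.003 m and angle between the x axis of gauge_red and the x axis of bed, either way round below 0.12 rad), for 0.2 s.
At the end, for the whole second after the job is handed in: The stop stands 8 mm (within 2 mm) from the knife, the T-handle is locked (turned to 1.0 rad or more), and the red gauge is back in its place in the rack, at rest: foot on the ledge (within 6 mm), its blade lying back against the board (within about 14 deg) (value of joint stop between 0.018 and 0.022 m and value of joint clamp above 1 rad and x of gauge_red in the frame of board between -0.004 and 0.016 m and z of gauge_red in the frame of board between -0.004 and 0.006 m and y of gauge_red in the frame of board between -0.095 and 0.095 m and angle between the z axis of gauge_red and the z axis of board, either way round below 0.25 rad and angle between the x axis of gauge_red and the x axis of board, either way round below 0.25 rad and linear speed of gauge_red below 0.02 m/s); the robot touches nothing.
It fails at once if another gauge shifted by more than 20 mm (distance of any of gauge_yellow, gauge_blue from where it was at the start of the episode above 0.02 m).
It fails at once if a tin, the jar or the brush shifted by more than 25 mm (distance of any of candle_plain, candle_cream, tin_low, tin_tall, jar, brush from where it was at the start of the episode above 0.025 m).
It also fails if it takes over 69 s, if anything falls off the work surface, if the arm or the gripper's body presses on something with over 40 N, if the wrist force passes 120 N, or if a joint passes its speed limit or range.

### The arm

A 7-joint arm with a two-finger parallel gripper is mounted at the origin on the work surface. World frame = base frame: x ahead of the robot, y to its left, z up, the work surface at z = 0. Lengths are in m, angles in rad, forces in N, time in s.
With the tool pointing down it reaches from about 0.425 to 0.8 m from the base axis. Payload 8.3 kg.
Tool frame: the origin (TCP) lies at the very end of the fingers, on their centre line; the grasp point (between the pads) lies 19 mm behind it; z points along the fingers, y is the line along which they close (so a half turn about z gives the same grasp; the last joint's range is limited). The gripper opens to 85 mm and grips with 20 to 120 N. Pads are 22 mm wide; open, the fingers measure 114 mm over their backs; the gripper's body (76 mm by 85 mm) begins 54 mm behind the grasp point. The pads swing forward as they close: fully open they stand 13 mm farther back than shut.
Start: joints at [1.254, 0.383, 0.016, 1.37, -0.006, 1.388, -0.046], TCP at [0.157, -0.605, 0.231] pointing down, gripper open.
Joint ranges: [-2.95, 2.95], [-0.25, 2.06], [-1.52, 1.56], [0.18, 2.33], [-1.44, 4.58], [0.02, 2.06], [-3.01, 3.01]. Speed limits (rad/s): [2.39, 2.39, 3.01, 3.01, 3.14, 3.14, 3.14].

### API

Orientations are given as [roll, pitch, yaw] about the fixed x, y, z axes, in that order (R = Rz(yaw) Ry(pitch) Rx(roll)).
In Python, from workcell import manip gives the robot as it stands.
- The arm moves only by the tool play_rows, never from a script. Its argument "deltas" is a list of rows, each a list of 7 numbers: the shift along the tool's x, y, z in mm, then the turn, a rotation vector about the tool's x, y, z in rad, then the opening, from -1 (shut) to 1 (fully open). In form: [[dx, dy, dz, wx, wy, wz, jaw], ...]. A call has 1 to 5 rows; each row shifts and turns the commanded pose from where the row before left it, along the tool's axes as they then stand; what a row does not reach is not made up. A row lasts 1/10 s, in which the tool goes at most 50 mm and 8.59 degrees, less where a joint would pass 70% of its speed; a pose out of reach is approached as far as the arm can. A call is refused whole if a number of a shift passes 50 or a number of a turn 0.15, either way. A call with a gripper value outside its range is refused whole. The fingers move at their own pace and stop on an object; "force" is the grip in N (left out, the last holds). Time passes only in rows, so rows that do not move let the fingers close. It gives the time, the measured TCP pose, the force, the opening and the grip force at its end, in the units of the state.
- manip.sense(): the state, without advancing time (a new reading comes with each control period).
- manip.capture(name): name is "scene" or "top" or "wrist"; returns the picture (420x560x3 uint8, blue, green, red); there is no depth.
- manip.camera_info(name): a dict with "fx", "fy", "cx", "cy" (pixels), "R" (3x3) and "t" (3): a world point X has camera coordinates R X + t. Camera axes: x right, y down, z forward; pixel columns grow to the right and rows downward; lengths in m; the calibration is good to about 2 mm. A picture is of the moment at which its call begins: read the wrist's pose just before it. camera_info takes no time and is no camera call; for the wrist camera it gives the pose at the moment of the call.
- manip.close_job(): hands the job in; it is judged then, once.
The state is a dict: "time_s": time; "joints": joint angles; "joint_vel": joint speeds; "joint_efforts": joint torques, N m; "ee_pos": TCP position; "tool_rot": TCP orientation; "force": force on the tool from outside, world axes, zero at the start; "ft_torque": the same for the moment, N m; "gripper_width": finger opening in m; "grasp_force": force on a finger pad.
Only numpy, scipy, OpenCV 4.12 (cv2) and the standard library are available. Lean on these libraries where they do the work, as an engineer would, in place of code of your own. Each camera call takes 0.05 s, during which the arm holds its last target. There are 200 camera calls.

## Working session

There is one attempt and no reset: what is moved stays moved. The work goes in short steps, Python scripts to look and compute and a tool call to move; the robot and the scene stay as the last step left them, time stands still between calls to the robot, and variables do not carry over. Pictures are saved under pics/ and viewed, at most 10 in all, crops included, and the job is handed in when it is done.

Besides the shell and the picture viewer there is one more tool, called by a JSON object that holds its "method" and its "body", one argument or row to a line. play_rows: Moves the arm, as the interface text tells. Its arguments: {"type":"object","properties":{"deltas":{"type":"array"},"force":{"type":"number"}},"required":["deltas"]}

```bash
ls; mkdir -p pics; python3 - <<'E'
from workcell import manip
import cv2
for n in ("scene","top"):
    im=manip.capture(n); cv2.imwrite(f"pics/{n}0.png",im)
    c=manip.camera_info(n); print(n,c)
s=manip.sense(); print(s)
E
```

```text
pics
scene {'fx': 465.8722175145605, 'fy': 465.8722175145605, 'cx': 282.33400924051944, 'cy': 207.6654806657335, 'R': array([[ 0.57577979,  0.8175971 , -0.00355201],
       [ 0.65395142, -0.4631338 , -0.59820951],
       [-0.49073941,  0.3421141 , -0.80133187]]), 't': array([-0.39755398, -0.26616012,  1.67774614])}
top {'fx': 394.0717731996481, 'fy': 394.0717731996481, 'cx': 277.7915870244325, 'cy': 204.79703795654677, 'R': array([[ 3.37053306e-02, -9.99431801e-01,  1.60795310e-04],
       [-9.72225946e-01, -3.28251094e-02, -2.31730927e-01],
       [ 2.31604536e-01,  7.65423812e-03, -9.72779909e-01]]), 't': array([0.02931402, 0.63050899, 1.28051267])}
{'time_s': 0.1, 'joints': array([ 1.25406048,  0.38412676,  0.01641221,  1.37103639, -0.00630984,
        1.38818869, -0.04648061]), 'joint_vel': array([ 0.00211613, -0.0019665 ,  0.00196421, -0.00157915,  0.00217712,
        0.00158927, -0.00014393]), 'joint_efforts': array([ 1.84297445e-03, -6.29137516e+01,  8.46887771e-01, -3.72759819e+01,
        1.68141554e-02,  1.04242613e-02, -8.09949415e-05]), 'ee_pos': array([ 0.15685721, -0.60453841,  0.23040192]), 'tool_rot': array([-3.13988318e+00,  2.67295466e-05,  2.53882482e-01]), 'force': array([-1.4952321 , -0.38251358, -0.88263764]), 'ft_torque': array([-0.00811893, -0.00953987, -0.01290426]), 'grasp_force': 0.0, 'gripper_width': 0.08600028324277469}
```

View pics/scene0.png

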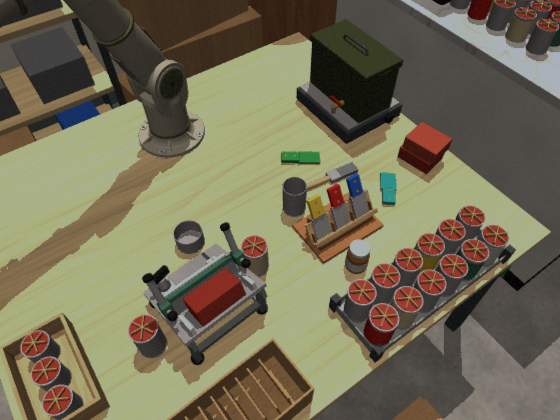

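View pics/top0.png

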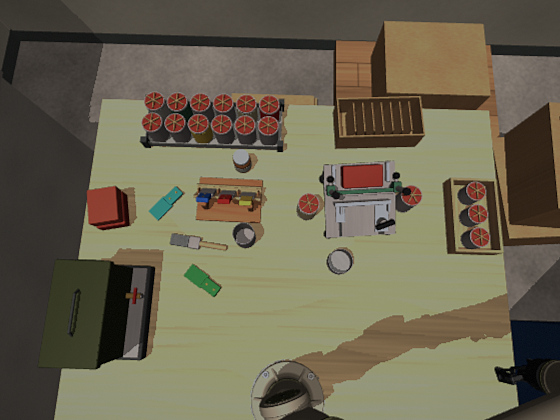

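The scene view shows the rack near (340,215) with yellow, red and blue handles (red in the middle, ~(336,195)), and the slicer near (210,290). The top view has the rack near (228,200) and the slicer near (360,205). The rack face and its ledge are on the far side from the robot. Next I'll look closer.

```bash
python3 - <<'E'
import cv2,numpy as np
s=cv2.imread("pics/scene0.png");t=cv2.imread("pics/top0.png")
def crop(im,x,y,w,h,W,H): return cv2.resize(im[y:y+h,x:x+w],(W,H),interpolation=cv2.INTER_CUBIC)
a=crop(s,130,210,150,150,400,400*150//150)
b=crop(s,280,160,110,110,400,400)
c=crop(t,305,145,125,62+38,400,320)[:200*1] if 0 else crop(t,300,145,130,65+32,400,200*97//97+0)
c=crop(t,310,150,120,60+0,400,200) if 0 else crop(t,310,150,120,90,267,200)
d=crop(t,185,165,90,67,267,200)
o=np.zeros((600,800,3),np.uint8);o[:400,:400]=a;o[:400,400:]=b;o[400:,:267]=c;o[400:,400:667]=d
cv2.imwrite("pics/crop1.png",o)
E
```

```text
(no output)
```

View pics/crop1.png

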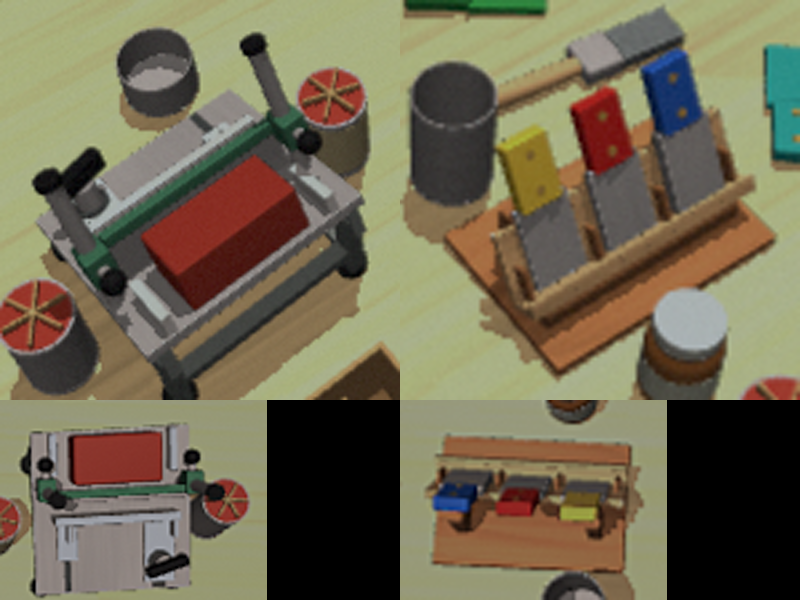

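```bash
cat > h.py <<'E'
import numpy as np,cv2
from workcell import manip
def ray(c,u,v):
    d=c["R"].T@np.array([(u-c["cx"])/c["fx"],(v-c["cy"])/c["fy"],1.]); return -c["R"].T@c["t"],d/np.linalg.norm(d)
def onz(c,u,v,z):
    o,d=ray(c,u,v); return o+d*(z-o[2])/d[2]
def tri(*cuv):
    A=np.zeros((3,3));b=np.zeros(3);rs=[ray(*k) for k in cuv]
    for o,d in rs: P=np.eye(3)-np.outer(d,d);A+=P;b+=P@o
    X=np.linalg.solve(A,b); return X,max(np.linalg.norm((np.eye(3)-np.outer(d,d))@(X-o)) for o,d in rs)
def proj(c,X):
    p=c["R"]@X+c["t"]; return np.array([c["fx"]*p[0]/p[2]+c["cx"],c["fy"]*p[1]/p[2]+c["cy"]])
def blobs(im,hlo,hhi,smin=120,vmin=40,amin=30):
    h=cv2.cvtColor(im,cv2.COLOR_BGR2HSV)
    m=cv2.inRange(h,(hlo,smin,vmin),(hhi,255,255))
    if hlo==0: m|=cv2.inRange(h,(172,smin,vmin),(180,255,255))
    n,l,st,ce=cv2.connectedComponentsWithStats(m)
    return m,l,[(i,st[i],ce[i]) for i in range(1,n) if st[i][4]>=amin]
E
python3 - <<'E'
from h import *
np.set_printoptions(precision=4,suppress=True)
S,T=manip.camera_info("scene"),manip.camera_info("top")
s=cv2.imread("pics/scene0.png");t=cv2.imread("pics/top0.png")
for n,lo,hi in(("red",0,8),("yel",22,32),("blue",105,130)):
    for nm,im,b in(("s",s,(285,160,390,260)),("t",t,(185,165,275,232))):
        m,l,B=blobs(im[b[1]:b[3],b[0]:b[2]],lo,hi,150,60,20)
        print(n,nm,[(st[:].tolist(),(ce+b[:2]).round(1)) for i,st,ce in B])
PL=tri((S,224.9,226),(T,335.6,194.9));PR=tri((S,148,278),(T,405.2,190.9))
print("posts",PL,PR,np.linalg.norm(PL[0]-PR[0]))
E
```

```text
red s [([42, 24, 17, 24, 261], array([334.9, 195.4]))]
red t [([32, 30, 14, 9, 108], array([223.8, 199.2]))]
yel s [([22, 35, 17, 24, 264], array([315.1, 206.2]))]
yel t [([54, 35, 10, 5, 20], array([242.1, 202.5]))]
blue s [([62, 14, 16, 23, 214], array([354.2, 184.8]))]
blue t [([12, 28, 13, 10, 86], array([202.8, 197.7]))]
posts (array([ 0.6224, -0.1216,  0.2553]), np.float64(0.0006494252798189624)) (array([ 0.6424, -0.3329,  0.2509]), np.float64(0.0013133022981468526)) 0.21228724182268
```

```bash
cat >> h.py <<'E'
def frame(o,yaw,lean):
    c,s=np.cos(yaw),np.sin(yaw);cl,sl=np.cos(lean),np.sin(lean)
    Rz=np.array([[c,-s,0],[s,c,0],[0,0,1]]); Ry=np.array([[cl,0,-sl],[0,1,0],[sl,0,cl]])
    return Rz@Ry,np.array(o)
E
python3 - <<'E'
from h import *
np.set_printoptions(precision=4,suppress=True)
S,T=manip.camera_info("scene"),manip.camera_info("top")
r=tri((S,334.9,195.4),(T,223.8,199.2));b=tri((S,354.2,184.8),(T,202.8,197.7));y=tri((S,315.1,206.2),(T,242.1,202.5))
print(r,b,y)
d=b[0]-y[0];yaw=np.arctan2(-d[0],d[1]);print("rack yaw",yaw,np.linalg.norm(d))
R,_=frame([0,0,0],yaw,np.radians(30))
print("board o",r[0]-R@[.012,0,.101],"(z .035)")
PL=np.array([.6224,-.1216,.2553]);PR=np.array([.6424,-.3329,.2509])
yaw=np.arctan2(-(PL-PR)[0],(PL-PR)[1]);R,_=frame([0,0,0],yaw,np.radians(22))
print("bed yaw",yaw,"o",(PL+PR)/2-R@[.016,0,.156])
s=manip.sense();W=manip.camera_info("wrist");print("wristcam pos",-W["R"].T@W["t"],W["R"],W["fx"],s["ee_pos"])
E
```

```text
(array([0.6298, 0.2294, 0.1254]), np.float64(0.00027215445085905255)) (array([0.6324, 0.2994, 0.1268]), np.float64(0.00011087822547529726)) (array([0.6222, 0.1671, 0.114 ]), np.float64(0.0028019098210261533))
rack yaw -0.07751392754931852 0.13338921540252227
board o [0.6698 0.2263 0.0319] (z .035)
bed yaw 0.09437099928543569 o [ 0.6758 -0.2231  0.1025]
wristcam pos [ 0.2332 -0.5844  0.3735] [[ 0.2509 -0.968  -0.0022]
 [-0.922  -0.2397  0.3042]
 [-0.295  -0.0743 -0.9526]] 319.1477327733236 [ 0.1569 -0.6045  0.2304]
```

```bash
cat >> h.py <<'E'
from scipy.spatial.transform import Rotation as Ro
BED=frame([.6758,-.2231,.105],.094,np.radians(22)); BRD=frame([.6698,.2263,.035],-.0775,np.radians(30))
TOOL=np.array([[0,1,0],[1,0,0],[0,0,-1.]])  # cols: tool axes in gauge axes (x_t=gy,y_t=gx,z_t=-gz)
def tgt(F,p,tz=0,ty=0):   # pose in frame F; extra turn tz about frame z, ty about frame y
    return F[1]+F[0]@np.array(p), F[0]@Ro.from_euler('zy',[tz,ty]).as_matrix()@TOOL
def now():
    s=manip.sense(); return s["ee_pos"].copy(),Ro.from_euler('xyz',s["tool_rot"]).as_matrix()
def plan(goals,jaw,start=None,vmax=45,wmax=.14,q=1.,qw=.01):
    p,R=start or now(); rows=[]
    for g,G in goals:
        w=Ro.from_matrix(R.T@G).as_rotvec(); n=max(1,int(np.ceil(max(np.linalg.norm(g-p)*1e3/vmax,np.linalg.norm(w)/wmax-1e-6))))
        for k in range(n):
            f=1/(n-k); d=R.T@(g-p)*1e3*f; w=Ro.from_matrix(R.T@G).as_rotvec()*f
            d=np.round(d/q)*q; w=np.round(w/qw)*qw
            p=p+R@d/1e3; R=R@Ro.from_rotvec(w).as_matrix()
            rows.append([round(float(v),3) for v in (*d,*w)]+[jaw])
    for i in range(0,len(rows),5): print(rows[i:i+5])
    return p,R
E
python3 - <<'E'
from h import *
g=tgt(BED,[-.05,-.03,.22]); print(g[0])
p,R=now()
m=(np.array([.36,-.36,.31]),Ro.from_matrix(R).as_matrix()@Ro.from_rotvec([0,0,-.7]).as_matrix())
plan([m,g],1)
E
```

```text
[ 0.5504117  -0.26505437  0.29025012]
[[32.0, -23.0, -10.0, -0.0, 0.0, -0.09, 1], [34.0, -20.0, -10.0, -0.0, -0.0, -0.09, 1], [36.0, -17.0, -10.0, -0.0, -0.0, -0.09, 1], [37.0, -14.0, -10.0, -0.0, -0.0, -0.09, 1], [39.0, -10.0, -10.0, -0.0, 0.0, -0.08, 1]]
[[39.0, -7.0, -10.0, 0.0, 0.0, -0.09, 1], [40.0, -4.0, -10.0, 0.0, 0.0, -0.08, 1], [40.0, -1.0, -9.0, -0.0, 0.0, -0.09, 1], [31.0, 17.0, 3.0, -0.06, 0.02, -0.12, 1], [29.0, 20.0, 5.0, -0.06, 0.02, -0.12, 1]]
[[26.0, 23.0, 7.0, -0.06, 0.02, -0.12, 1], [23.0, 26.0, 9.0, -0.06, 0.02, -0.11, 1], [20.0, 27.0, 11.0, -0.07, 0.03, -0.12, 1], [17.0, 29.0, 13.0, -0.06, 0.02, -0.11, 1]]
```

{"method": "play_rows", "body": {
  "deltas": [
    [32,-23,-10,0,0,-0.09,1],
    [34,-20,-10,0,0,-0.09,1],
    [36,-17,-10,0,0,-0.09,1],
    [37,-14,-10,0,0,-0.09,1],
    [39,-10,-10,0,0,-0.08,1]
  ]
}}

```text
time_s: 0.6
ee_pos: [0.2847, -0.451, 0.2813]
tool_rot: [-3.141, 0.0, 0.697]
force: [0.3, 0.4, -0.5]
gripper_width: 0.0854
grasp_force: 0.0
```

{"method": "play_rows", "body": {
  "deltas": [
    [39,-7,-10,0,0,-0.09,1],
    [40,-4,-10,0,0,-0.08,1],
    [40,-1,-9,0,0,-0.09,1],
    [31,17,3,-0.06,0.02,-0.12,1],
    [29,20,5,-0.06,0.02,-0.12,1]
  ]
}}

```text
time_s: 1.1
ee_pos: [0.4257, -0.3271, 0.3043]
tool_rot: [3.015, -0.025, 1.202]
force: [-0.0, 0.1, 0.5]
gripper_width: 0.0855
grasp_force: 0.0
```

{"method": "play_rows", "body": {
  "deltas": [
    [26,23,7,-0.06,0.02,-0.12,1],
    [23,26,9,-0.06,0.02,-0.11,1],
    [20,27,11,-0.07,0.03,-0.12,1],
    [17,29,13,-0.06,0.02,-0.11,1],
    [0,0,0,0,0,0,1]
  ]
}}

```text
time_s: 1.6
ee_pos: [0.5525, -0.2619, 0.2892]
tool_rot: [2.758, 0.0, 1.67]
force: [-0.3, -0.6, 0.3]
gripper_width: 0.085
grasp_force: 0.0
```

```bash
python3 - <<'E'
from h import *
import json
s=manip.sense();W=manip.camera_info("wrist");im=manip.capture("wrist");cv2.imwrite("pics/w1.png",im)
np.savez("w1.npz",**W)
print(s["ee_pos"],s["tool_rot"])
im=cv2.resize(im,(800,600))
for p in([0,0,.059],[0,.098,.059],[0,-.098,.059],[.016,.107,.156],[.016,-.107,.156],[0,0,0],[-.15,.12,0],[-.15,-.12,0],[-.12,-.07,.061]):
    u=proj(W,BED[1]+BED[0]@np.array(p))*800/560; print(p,(u*.7).round()); cv2.circle(im,(int(u[0]),int(u[1])),3,(255,0,255),1)
cv2.imwrite("pics/w1m.png",im)
# to rack: via high
g=tgt(BRD,[.004,0,.215]);print(g[0])
p,R=now();mid=(np.array([.50,-.03,.33]),tgt(BED,[0,0,0])[1])
plan([mid,g],1)
E
```

```text
[ 0.55248163 -0.26194507  0.28920069] [2.75789447e+00 1.70017465e-04 1.67014622e+00]
[0, 0, 0.059] [328. 163.]
[0, 0.098, 0.059] [334.  50.]
[0, -0.098, 0.059] [323. 257.]
[0.016, 0.107, 0.156] [392.   3.]
[0.016, -0.107, 0.156] [361. 325.]
[0, 0, 0] [320. 154.]
[-0.15, 0.12, 0] [177.  35.]
[-0.15, -0.12, 0] [195. 251.]
[-0.12, -0.07, 0.061] [206. 232.]
[0.56607638 0.23435471 0.22319546]
[[40.0, -2.0, -8.0, -0.0, 0.0, 0.0, 1], [40.0, -2.0, -8.0, -0.0, 0.0, 0.0, 1], [39.0, -2.0, -8.0, -0.0, 0.0, 0.0, 1], [40.0, -2.0, -8.0, -0.0, 0.0, 0.0, 1], [39.0, -2.0, -8.0, -0.0, 0.0, 0.0, 1]]
[[40.0, -2.0, -8.0, -0.0, 0.0, 0.0, 1], [37.0, 6.0, 19.0, -0.02, -0.01, 0.02, 1], [37.0, 5.0, 19.0, -0.02, -0.01, 0.02, 1], [37.0, 4.0, 18.0, -0.02, -0.01, 0.02, 1], [37.0, 3.0, 18.0, -0.02, -0.01, 0.02, 1]]
[[38.0, 2.0, 18.0, -0.02, -0.01, 0.02, 1], [38.0, 1.0, 17.0, -0.02, -0.01, 0.03, 1], [38.0, -0.0, 17.0, -0.02, -0.02, 0.02, 1]]
```

View pics/w1m.png

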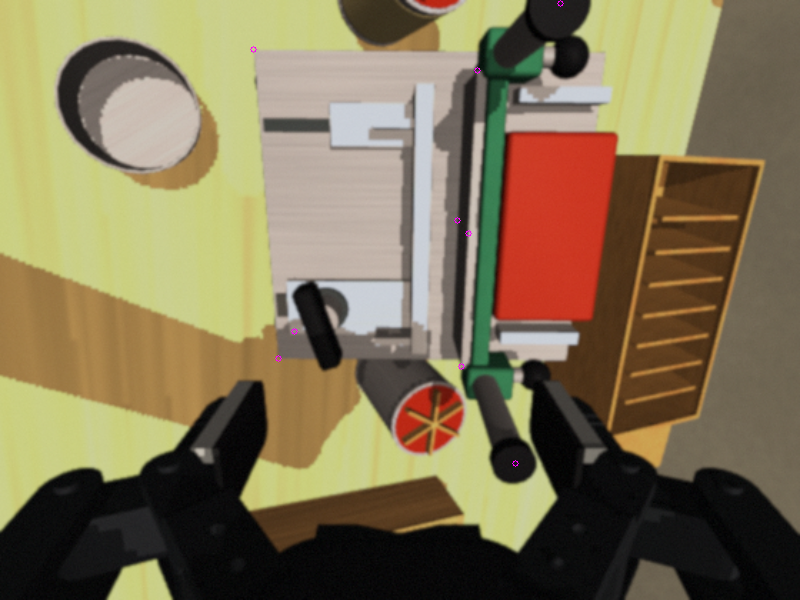

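The wrist view shows the stop's face edge at x≈432 px, the knife's top edge at ≈468, and the T-bar running from (305,285) to (332,365). My projected marks agree within a few pixels, so the bed pose is good. Next I'll measure the stop and bar, then go to the rack.

```bash
python3 - <<'E'
from h import *
np.set_printoptions(precision=4,suppress=True)
W=dict(np.load("w1.npz"));R,o=BED
def onbed(u,v,z):
    c,d=ray(W,u*.7,v*.7);c=R.T@(c-o);d=R.T@d;return c+d*(z-c[2])/d[2]
for n,u,v,z in(("stopT",433,84,.048),("stopB",429,355,.048),("stopmid",432,220,.048),("knifeT",477,72,.059),("knifeM",467,233,.059),("knifeB",461,360,.059),("cornT",257,52,0),("cornB",273,357,0)):print(n,onbed(u,v,z))
a=onbed(304,284,.061);b=onbed(331,368,.061);print("bar",a,b,(a+b)/2,np.linalg.norm(a-b),"ccw",np.arctan2(-(a-b)[0],(a-b)[1]))
im=cv2.imread("pics/w1.png");h=cv2.cvtColor(im,cv2.COLOR_BGR2HSV)
m=(h[...,2]<45).astype(np.uint8);m[:185]=0;m[265:]=0;m[:,:200]=0;m[:,245:]=0
c=max(cv2.findContours(m,0,1)[0],key=cv2.contourArea);r=cv2.minAreaRect(c);print(r)
E
```

```text
stopT [-0.0255  0.0921  0.048 ]
stopB [-0.0233 -0.0939  0.048 ]
stopmid [-0.0238  0.0071  0.048 ]
knifeT [-0.0001  0.0973  0.059 ]
knifeM [-0.0011  0.0001  0.059 ]
knifeB [-0.0008 -0.0927  0.059 ]
cornT [-0.1477  0.1185  0.    ]
cornB [-0.1549 -0.1187  0.    ]
bar [-0.1113 -0.0351  0.061 ] [-0.0953 -0.0985  0.061 ] [-0.1033 -0.0668  0.061 ] 0.06539037561357894 ccw 0.2464961789273623
((222.45323181152344, 227.8663787841797), (60.73727798461914, 18.688392639160156), 70.70995330810547)
```

{"method": "play_rows", "body": {
  "deltas": [
    [40,-2,-8,0,0,0,1],
    [40,-2,-8,0,0,0,1],
    [39,-2,-8,0,0,0,1],
    [40,-2,-8,0,0,0,1],
    [39,-2,-8,0,0,0,1]
  ]
}}

```text
time_s: 2.15
ee_pos: [0.5075, -0.0697, 0.3241]
tool_rot: [2.759, 0.003, 1.66]
force: [0.5, 1.1, 0.8]
gripper_width: 0.0857
grasp_force: 0.0
```

{"method": "play_rows", "body": {
  "deltas": [
    [40,-2,-8,0,0,0,1],
    [37,6,19,-0.02,-0.01,0.02,1],
    [37,5,19,-0.02,-0.01,0.02,1],
    [37,4,18,-0.02,-0.01,0.02,1],
    [37,3,18,-0.02,-0.01,0.02,1]
  ]
}}

```text
time_s: 2.65
ee_pos: [0.5374, 0.1199, 0.2691]
tool_rot: [2.676, 0.007, 1.57]
force: [0.3, -1.3, -1.2]
gripper_width: 0.0854
grasp_force: 0.0
```

{"method": "play_rows", "body": {
  "deltas": [
    [38,2,18,-0.02,-0.01,0.02,1],
    [38,1,17,-0.02,-0.01,0.03,1],
    [38,0,17,-0.02,-0.02,0.02,1],
    [0,0,0,0,0,0,1]
  ]
}}

```text
time_s: 3.05
ee_pos: [0.5555, 0.2012, 0.229]
tool_rot: [2.653, 0.016, 1.515]
force: [-0.9, 0.2, -0.6]
gripper_width: 0.0852
grasp_force: 0.0
```

```bash
python3 - <<'E'
from h import *
W=manip.camera_info("wrist");im=manip.capture("wrist");cv2.imwrite("pics/w2.png",im);np.savez("w2.npz",**W)
s=manip.sense();print(s["ee_pos"],s["tool_rot"],s["joints"].round(2))
im=cv2.resize(im,(800,600))
P=[[x,y,z] for x in(-.004,.012) for y in(-.02,.02) for z in(.132,)]+[[0,y,.062] for y in(-.115,.115)]+[[0,-.07,.13],[0,.07,.13],[0,-.02,.07],[0,.02,.07]]
for p in P:
    u=proj(W,BRD[1]+BRD[0]@np.array(p))*800/560; cv2.circle(im,(int(u[0]),int(u[1])),3,(255,0,255),1)
cv2.imwrite("pics/w2m.png",im)
E
```

```text
[0.55508078 0.20020176 0.22957771] [2.65453826 0.01741113 1.5165548 ] [ 0.61  0.15 -1.26  1.87  0.58  0.92 -0.96]
```

View pics/w2m.png

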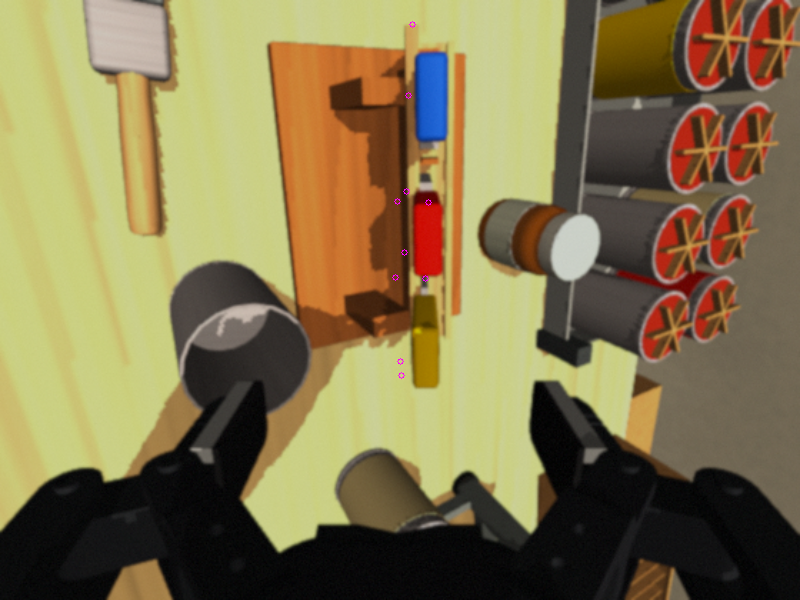

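The rack view shows red's top face at about u 414–441, v 195–275, with blue at v 53–140 and yellow at v 293–387. They sit about 25 px to the right of my marks, so the board origin needs correcting.

```bash
python3 - <<'E'
from h import *
np.set_printoptions(precision=4,suppress=True)
W=dict(np.load("w2.npz"));c30,s30=np.cos(np.pi/6),.5
def top(u,v,x): return onz(W,u*.7,v*.7,.035+.132*c30+x*s30)
pts={}
for n,u,lo,hi,x in(("b",431,53,140,.006),("r",428,193,275,.004),("y",425.5,293,387,.0025)):
    a,b=top(u,hi,x),top(u,lo,x);pts[n]=((a+b)/2,x);print(n,a,b,np.linalg.norm(a-b))
d=pts["b"][0]-pts["y"][0];yaw=np.arctan2(-d[0],d[1]);print("yaw",yaw,np.linalg.norm(d))
# base front edge of brown plate: (269,43)-(302,347): table height ~?
for z in (.0,.01,.02):
    a=onz(W,269*.7,43*.7,z);b=onz(W,302*.7,347*.7,z);print(z,a,b,np.arctan2(-(a-b)[0],(a-b)[1]))
a=onz(W,442*.7,60*.7,.035+.006*c30);b=onz(W,444*.7,335*.7,.035)
for yaw in(-.05,-.08,-.1):
    R,_=frame([0,0,0],yaw,np.pi/6)
    print(yaw,[pts[k][0]-R@[pts[k][1],y,.132] for k,y in(("b",.07),("r",0),("y",-.07))])
# lip far edge line, z board 6mm, x 26mm
S,T=manip.camera_info("scene"),manip.camera_info("top")
for u in((428,235),):
    print("tri red top w/ scene?",)
for hyp in ((.6698,.2263),(.69,.2263)): print()
E
```

```text
b [0.6197 0.2804 0.1523] [0.6205 0.3186 0.1523] 0.03821784263523338
r [0.617  0.211  0.1513] [0.618  0.2548 0.1513] 0.0437859123717763
y [0.6141 0.1416 0.1506] [0.6156 0.2007 0.1506] 0.05910708125700514
yaw -0.040745324237655874 0.1284779700734454
0.0 [0.5847 0.3458 0.    ] [0.5809 0.1141 0.    ] -0.0166304010537506
0.01 [0.5822 0.3441 0.01  ] [0.5784 0.1189 0.01  ] -0.016630401053750996
0.02 [0.5796 0.3424 0.02  ] [0.576  0.1237 0.02  ] -0.01663040105375091
-0.05 [array([0.6773, 0.2266, 0.035 ]), array([0.68  , 0.2298, 0.035 ]), array([0.6821, 0.2379, 0.035 ])]
-0.08 [array([0.6751, 0.2249, 0.035 ]), array([0.6798, 0.2279, 0.035 ]), array([0.6841, 0.2358, 0.035 ])]
-0.1 [array([0.6736, 0.2238, 0.035 ]), array([0.6797, 0.2267, 0.035 ]), array([0.6854, 0.2344, 0.035 ])]
tri red top w/ scene?
```

```bash
python3 - <<'E'
from h import *
S,T=manip.camera_info("scene"),manip.camera_info("top");W=dict(np.load("w2.npz"))
for o,yaw in(([.680,.2299,.035],-.018),([.6698,.2263,.035],-.0775),([.675,.228,.035],-.03)):
    R,t=frame(o,yaw,np.pi/6);P=np.array([[x,y,z] for x in(-.004,.012) for y in(-.02,.02) for z in(.07,.132)])
    for n,c in(("s",S),("t",T),("w",W)):
        q=np.array([proj(c,t+R@p) for p in P]);print(n,q.min(0).round(1),q.max(0).round(1),end=" ")
    print()
print("seen s 327,184-344,208  t 217,195-231,204  w(290,135)-(309,192)")
E
```

```text
s [326.3 183.1] [345.5 209. ] t [215.9 193.3] [230.9 203.6] w [288.6 130.9] [310.4 192.6] 
s [324.1 181.1] [342.9 206.8] t [215.6 195.9] [231.3 207. ] w [276.7 133.7] [300.1 195.2] 
s [324.9 182.2] [344.  208.1] t [216.1 194.7] [231.3 205.2] w [283.  133.2] [305.  195.1] 
seen s 327,184-344,208  t 217,195-231,204  w(290,135)-(309,192)
```

```bash
sed -i 's/BRD=frame.*/BRD=frame([.680,.2299,.035],-.018,np.radians(30))/' h.py; python3 - <<'E'
from h import *
plan([tgt(BRD,[.004,0,.18]),tgt(BRD,[.004,0,.086])],1,vmax=30,q=.5)
E
```

```text
[[11.5, 5.0, 16.5, -0.01, 0.01, -0.01, 1], [11.0, 5.0, 16.5, -0.01, 0.01, -0.01, 1], [11.0, 5.5, 16.5, -0.02, 0.01, -0.0, 1], [0.0, -0.0, 23.5, 0.0, 0.0, -0.0, 1], [0.0, -0.0, 23.5, 0.0, 0.0, -0.0, 1]]
[[0.0, -0.0, 23.5, 0.0, 0.0, -0.0, 1], [0.0, -0.5, 23.5, 0.0, 0.0, -0.0, 1]]
```

{"method": "play_rows", "body": {
  "deltas": [
    [11.5,5,16.5,-0.01,0.01,-0.01,1],
    [11,5,16.5,-0.01,0.01,-0.01,1],
    [11,5.5,16.5,-0.02,0.01,0,1],
    [0,0,23.5,0,0,0,1],
    [0,0,0,0,0,0,1]
  ]
}}

```text
time_s: 3.6
ee_pos: [0.6068, 0.2262, 0.1724]
tool_rot: [2.614, 0.005, 1.542]
force: [-1.2, -1.3, -1.1]
gripper_width: 0.0855
grasp_force: 0.0
```

```bash
python3 - <<'E'
from h import *
s=manip.sense();print(s["joints"].round(2),s["ee_pos"],s["tool_rot"]);p,R=now();print((BRD[0].T@(p-BRD[1])).round(4))
W=manip.camera_info("wrist");im=manip.capture("wrist");cv2.imwrite("pics/w3.png",im)
m,l,B=blobs(im,0,8,150,60,100)
print([(st.tolist()) for i,st,ce in B if 200<ce[0]<360])
P=np.array([[x,y,z] for x in(-.004,.012) for y in(-.02,.02) for z in(.07,.132)]);q=np.array([proj(W,BRD[1]+BRD[0]@k) for k in P]);print(q.min(0),q.max(0))
plan([tgt(BRD,[.004,0,.086])],1,vmax=25,q=.5)
E
```

```text
[ 0.37  0.36 -1.1   1.86  0.89  0.87 -1.18] [0.60677648 0.22620839 0.17241661] [2.61411167 0.00549555 1.54243107]
[ 0.0054 -0.005   0.1556]
[[258, 186, 30, 88, 2308]]
[259.03289848 181.68060938] [288.30763834 273.51531273]
[[1.5, -1.0, 23.5, 0.0, 0.0, -0.0, 1], [1.5, -0.5, 23.5, 0.0, 0.0, -0.0, 1], [1.5, -1.0, 24.0, 0.01, 0.01, -0.01, 1]]
```

{"method": "play_rows", "body": {
  "deltas": [
    [1.5,-1,23.5,0,0,0,1],
    [1.5,-0.5,23.5,0,0,0,1],
    [1.5,-1,24,0.01,0.01,-0.01,1],
    [0,0,0,0,0,0,1]
  ]
}}

```text
time_s: 4.05
ee_pos: [0.6409, 0.2303, 0.111]
tool_rot: [2.623, 0.001, 1.556]
force: [-0.4, -0.4, -0.6]
gripper_width: 0.0852
grasp_force: 0.0
```

```bash
python3 - <<'E'
from h import *
s=manip.sense();print(s["joints"].round(2),s["force"]);p,R=now();print((BRD[0].T@(p-BRD[1])).round(4), Ro.from_matrix(R.T@tgt(BRD,[0,0,0])[1]).as_rotvec().round(3))
E
```

```text
[ 0.27  0.5  -0.99  1.84  1.05  0.82 -1.27] [-0.4033283  -0.4208316  -0.57054979]
[ 0.0041 -0.0003  0.0854] [-0.005 -0.001  0.003]
```

{"method": "play_rows", "body": {
  "deltas": [
    [0,0,0,0,0,0,-1],
    [0,0,0,0,0,0,-1],
    [0,0,0,0,0,0,-1],
    [0,0,0,0,0,0,-1],
    [0,0,0,0,0,0,-1]
  ],
  "force": 60
}}

```text
time_s: 4.55
ee_pos: [0.6402, 0.2337, 0.1128]
tool_rot: [2.62, -0.001, 1.56]
force: [-5.2, -0.6, 5.2]
gripper_width: 0.0152
grasp_force: 58.2
```

{"method": "play_rows", "body": {
  "deltas": [
    [0,0,0,0,0,0,-1],
    [0,0,-5,0,0,0,-1],
    [0,0,-15,0,0,0,-1],
    [0,0,-20,0,0,0,-1],
    [0,0,0,0,0,0,-1]
  ]
}}

```text
time_s: 5.05
ee_pos: [0.6201, 0.235, 0.1488]
tool_rot: [2.618, -0.002, 1.562]
force: [0.3, 0.4, -2.9]
gripper_width: 0.0155
grasp_force: 59.3
```

```bash
python3 - <<'E'
from h import *
p,R=now();print((BRD[0].T@(p-BRD[1])).round(4), Ro.from_matrix(R.T@tgt(BRD,[0,0,0])[1]).as_rotvec().round(3))
Rt=tgt(BED,[0,0,0])[1];m=tgt(BRD,[.004,0,.25])
print("to rest/bed");plan([m,(np.array([.5,0,.37]),Rt),tgt(BED,[-.0105,.03,.25])],-1,vmax=45)
print(tgt(BED,[-.0105,.03,.25])[0])
E
```

```text
[0.005  0.004  0.1285] [-0.    -0.006  0.007]
to rest/bed
[[-1.0, -0.0, -40.0, -0.0, -0.0, 0.0, -1], [-1.0, -1.0, -41.0, -0.0, -0.0, 0.0, -1], [-1.0, -0.0, -40.0, -0.0, -0.01, 0.01, -1], [-39.0, 2.0, -21.0, 0.02, 0.01, -0.02, -1], [-39.0, 1.0, -22.0, 0.02, 0.01, -0.02, -1]]
[[-39.0, -0.0, -22.0, 0.02, 0.01, -0.02, -1], [-38.0, -2.0, -22.0, 0.03, 0.01, -0.01, -1], [-38.0, -3.0, -23.0, 0.02, 0.01, -0.02, -1], [-37.0, -4.0, -23.0, 0.03, 0.0, -0.01, -1], [-42.0, 7.0, 11.0, -0.0, 0.0, -0.0, -1]]
[[-42.0, 7.0, 11.0, -0.0, 0.0, -0.0, -1], [-42.0, 7.0, 11.0, -0.0, 0.0, -0.0, -1], [-41.0, 6.0, 10.0, -0.0, 0.0, -0.0, -1], [-42.0, 7.0, 11.0, -0.0, 0.0, -0.0, -1]]
[ 0.5700535  -0.20293652  0.33286259]
```

```bash
python3 - <<'E'
from h import *
Rt=tgt(BED,[0,0,0])[1];m=tgt(BRD,[.004,0,.23])
plan([m,(np.array([.5,0,.37]),Rt),tgt(BED,[-.05,.033,.27])],-1,vmax=45)
E
```

```text
[[-1.0, -0.0, -34.0, -0.0, -0.0, 0.0, -1], [-1.0, -1.0, -34.0, -0.0, -0.0, 0.0, -1], [-1.0, -0.0, -33.0, -0.0, -0.01, 0.01, -1], [-33.0, 2.0, -21.0, 0.02, 0.01, -0.01, -1], [-33.0, 1.0, -21.0, 0.02, 0.01, -0.02, -1]]
[[-33.0, -0.0, -22.0, 0.02, 0.01, -0.01, -1], [-33.0, -1.0, -22.0, 0.02, 0.01, -0.02, -1], [-33.0, -2.0, -23.0, 0.02, 0.0, -0.01, -1], [-33.0, -3.0, -22.0, 0.02, 0.01, -0.02, -1], [-32.0, -4.0, -23.0, 0.02, 0.0, -0.01, -1]]
[[-41.0, -1.0, 7.0, -0.0, 0.0, -0.0, -1], [-41.0, -1.0, 7.0, -0.0, 0.0, -0.0, -1], [-41.0, -1.0, 7.0, -0.0, 0.0, -0.0, -1], [-41.0, -1.0, 7.0, -0.0, 0.0, -0.0, -1], [-41.0, -2.0, 6.0, -0.0, 0.0, -0.0, -1]]
```

{"method": "play_rows", "body": {
  "deltas": [
    [-1,0,-34,0,0,0,-1],
    [-1,-1,-34,0,0,0,-1],
    [-1,0,-33,0,-0.01,0.01,-1],
    [-33,2,-21,0.02,0.01,-0.01,-1],
    [-33,1,-21,0.02,0.01,-0.02,-1]
  ]
}}

```text
time_s: 5.55
ee_pos: [0.5534, 0.1854, 0.2614]
tool_rot: [2.654, -0.0, 1.571]
force: [-1.0, -1.8, -1.8]
gripper_width: 0.0156
grasp_force: 60.4
```

{"method": "play_rows", "body": {
  "deltas": [
    [-33,0,-22,0.02,0.01,-0.01,-1],
    [-33,-1,-22,0.02,0.01,-0.02,-1],
    [-33,-2,-23,0.02,0,-0.01,-1],
    [-33,-3,-22,0.02,0.01,-0.02,-1],
    [-32,-4,-23,0.02,0,-0.01,-1]
  ]
}}

```text
time_s: 6.05
ee_pos: [0.5012, 0.0299, 0.3479]
tool_rot: [2.757, 0.011, 1.632]
force: [0.5, -1.0, -4.0]
gripper_width: 0.0153
grasp_force: 60.4
```

```bash
python3 - <<'E'
from h import *
s=manip.sense();print(s["joints"].round(2),s["ee_pos"],s["tool_rot"])
plan([tgt(BED,[-.05,.033,.27])],-1,vmax=45)
E
```

```text
[ 0.72 -0.24 -0.7   1.79 -0.18  1.15  0.11] [0.50121089 0.02987436 0.3479484 ] [2.75741524 0.01134697 1.6318445 ]
[[-39.0, 1.0, 3.0, 0.0, 0.0, -0.0, -1], [-39.0, 1.0, 3.0, 0.0, 0.0, -0.01, -1], [-39.0, 0.0, 3.0, -0.0, 0.01, -0.0, -1], [-39.0, 0.0, 2.0, -0.0, 0.0, -0.01, -1], [-39.0, -0.0, 2.0, -0.0, 0.01, -0.0, -1]]
[[-40.0, -0.0, 2.0, -0.0, 0.0, -0.01, -1]]
```

```bash
python3 - <<'E'
from h import *
plan([tgt(BED,[-.055,.033,.25])],-1,vmax=40)
E
```

```text
[[-39.0, -0.0, 6.0, 0.0, 0.0, -0.0, -1], [-39.0, -0.0, 6.0, 0.0, 0.0, -0.01, -1], [-39.0, -1.0, 6.0, -0.0, 0.01, -0.0, -1], [-39.0, -0.0, 6.0, -0.0, 0.0, -0.01, -1], [-39.0, -1.0, 6.0, -0.0, 0.01, -0.0, -1]]
[[-40.0, -1.0, 5.0, -0.0, 0.0, -0.01, -1]]
```

{"method": "play_rows", "body": {
  "deltas": [
    [-39,0,6,0,0,0,-1],
    [-39,0,6,0,0,-0.01,-1],
    [-39,-1,6,0,0.01,0,-1],
    [-39,0,6,0,0,-0.01,-1],
    [-39,-1,6,0,0.01,0,-1]
  ]
}}

```text
time_s: 6.55
ee_pos: [0.5252, -0.1634, 0.3198]
tool_rot: [2.758, -0.0, 1.659]
force: [1.4, 0.6, -2.0]
gripper_width: 0.0151
grasp_force: 60.4
```

{"method": "play_rows", "body": {
  "deltas": [
    [-40,-1,5,0,0,-0.01,-1],
    [0,0,0,0,0,0,-1]
  ]
}}

```text
time_s: 6.75
ee_pos: [0.528, -0.2091, 0.3128]
tool_rot: [2.761, 0.002, 1.659]
force: [0.0, 0.8, -3.1]
gripper_width: 0.0153
grasp_force: 60.4
```

```bash
python3 - <<'E'
from h import *
s=manip.sense();print(s["joints"].round(2),s["ee_pos"],s["tool_rot"]);p,R=now();print((BED[0].T@(p-BED[1])).round(4), Ro.from_matrix(R.T@tgt(BED,[0,0,0])[1]).as_rotvec().round(3))
W=manip.camera_info("wrist");im=manip.capture("wrist");cv2.imwrite("pics/w4.png",im);np.savez("w4.npz",**W)
im=cv2.resize(im,(800,600))
for q in([0,0,.059],[0,.098,.059],[0,-.098,.059],[-.0235,.093,.048],[-.0235,-.093,.048],[.016,-.107,.156],[-.15,.12,0],[-.15,-.12,0]):
    u=proj(W,BED[1]+BED[0]@np.array(q))*800/560; cv2.circle(im,(int(u[0]),int(u[1])),3,(255,0,255),1)
# expected held gauge: foot & handle corners
for q in [[x,y,z] for x in(-.004,.004) for y in(-.025,.025) for z in(0,)]+[[x,y,.132] for x in(-.008,.008) for y in(-.02,.02)]:
    g=p+R@(TOOL.T@(np.array(q)+[0,-.003,-.0873])); u=proj(W,g)*800/560; cv2.circle(im,(int(u[0]),int(u[1])),3,(0,255,0),1)
cv2.imwrite("pics/w4m.png",im)
E
```

```text
[ 0.85  0.   -0.41  1.7  -0.21  1.11  0.59] [ 0.52804148 -0.20910226  0.31279266] [2.76063561e+00 2.06416419e-03 1.65870416e+00]
[-0.0573  0.0278  0.2473] [-0.003  0.004 -0.005]
```

View pics/w4m.png

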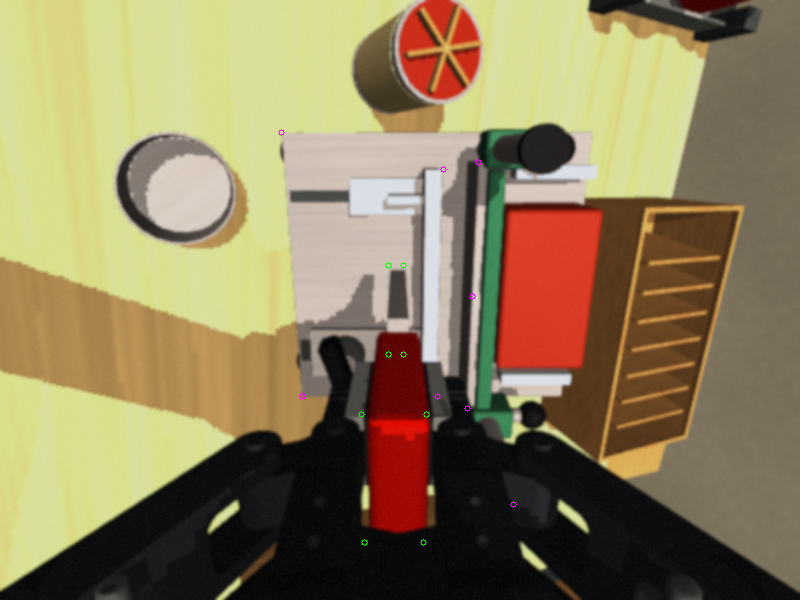

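```bash
python3 - <<'E'
from h import *
plan([tgt(BED,[-.0105,.033,.22]),tgt(BED,[-.0105,.033,.155])],-1,vmax=30,q=.5)
E
```

```text
[[1.0, 23.0, 13.5, -0.0, 0.0, -0.0, -1], [1.0, 22.5, 14.0, -0.0, 0.0, -0.0, -1], [-0.0, 0.0, 21.5, -0.0, 0.0, -0.0, -1], [-0.0, 0.0, 21.5, -0.0, 0.0, -0.0, -1], [-0.0, 0.5, 22.0, -0.0, 0.0, -0.0, -1]]
```

{"method": "play_rows", "body": {
  "deltas": [
    [1,23,13.5,0,0,0,-1],
    [1,22.5,14,0,0,0,-1],
    [0,0,21.5,0,0,0,-1],
    [0,0,21.5,0,0,0,-1],
    [0,0.5,22,0,0,0,-1]
  ]
}}

```text
time_s: 7.3
ee_pos: [0.6071, -0.1911, 0.2464]
tool_rot: [2.757, 0.003, 1.669]
force: [0.8, -0.5, -2.9]
gripper_width: 0.0152
grasp_force: 60.5
```

{"method": "play_rows", "body": {
  "deltas": [
    [0,0,0,0,0,0,-1]
  ]
}}

```text
time_s: 7.4
ee_pos: [0.6058, -0.1902, 0.2435]
tool_rot: [2.762, -0.0, 1.67]
force: [-1.1, -0.5, -2.2]
gripper_width: 0.015
grasp_force: 60.5
```

```bash
cat >> h.py <<'E'
def where(F):
    s=manip.sense();p,R=now();print("q",s["joints"].round(2),"p",(F[0].T@(p-F[1])*1e3).round(1),"w",Ro.from_matrix(R.T@tgt(F,[0,0,0])[1]).as_rotvec().round(3),"F",(F[0].T@s["force"]).round(1),"t",s["time_s"])
E
python3 - <<'E'
from h import *
where(BED)
plan([tgt(BED,[-.0105,.033,.1])],-1,vmax=28,q=.5)
E
```

```text
q [ 0.76  0.19 -0.47  1.67 -0.08  0.96  0.44] p [ -9.9  39.3 153.3] w [-0.004 -0.002  0.005] F [-1.9 -0.4 -1.6] t 7.4
[[-3.0, -0.0, 26.5, -0.0, -0.0, 0.0, -1], [-3.5, -0.5, 27.0, -0.0, -0.0, 0.01, -1]]
```

{"method": "play_rows", "body": {
  "deltas": [
    [-1,-0.5,26,0,0,0,-1],
    [-1,-0.5,26,0,0,0,-1],
    [0,0,0,0,0,0,-1]
  ]
}}

```text
time_s: 7.7
ee_pos: [0.6243, -0.1915, 0.196]
tool_rot: [2.761, 0.001, 1.669]
force: [-0.8, 0.3, -3.2]
gripper_width: 0.0153
grasp_force: 60.6
```

```bash
python3 - <<'E'
from h import *
where(BED)
E
```

```text
q [ 0.73  0.26 -0.47  1.7  -0.04  0.86  0.42] p [-10.7  36.3 102.5] w [-0.003 -0.001  0.004] F [-1.9  0.4 -2.6] t 7.7
```

{"method": "play_rows", "body": {
  "deltas": [
    [0,0,8,0,0,0,-1],
    [0,0,4,0,0,0,-1],
    [0,0,1,0,0,0,-1]
  ]
}}

```text
time_s: 8.0
ee_pos: [0.6309, -0.1924, 0.1881]
tool_rot: [2.755, 0.004, 1.668]
force: [0.1, -0.0, -2.3]
gripper_width: 0.0156
grasp_force: 60.6
```

{"method": "play_rows", "body": {
  "deltas": [
    [0,0,2,0,0,0,-1],
    [0,0,0,0,0,0,-1]
  ]
}}

```text
time_s: 8.2
ee_pos: [0.6315, -0.1924, 0.1858]
tool_rot: [2.755, 0.004, 1.668]
force: [0.0, -0.5, -3.2]
gripper_width: 0.0153
grasp_force: 60.6
```

```bash
python3 - <<'E'
from h import *
where(BED)
E
```

```text
q [ 0.72  0.28 -0.46  1.7  -0.02  0.83  0.41] p [-8.  34.7 90.4] w [0.002 0.002 0.004] F [-1.2 -0.5 -2.9] t 8.2
```

{"method": "play_rows", "body": {
  "deltas": [
    [0,-2,2,0,0,0,-1],
    [0,0,0,0,0,0,-1]
  ]
}}

```text
time_s: 8.4
ee_pos: [0.6299, -0.1925, 0.1825]
tool_rot: [2.756, 0.003, 1.668]
force: [0.6, 0.6, -2.9]
gripper_width: 0.0154
grasp_force: 60.6
```

{"method": "play_rows", "body": {
  "deltas": [
    [0,0,2,0,0,0,-1],
    [0,0,0,0,0,0,-1]
  ]
}}

```text
time_s: 8.6
ee_pos: [0.6307, -0.1928, 0.1824]
tool_rot: [2.756, 0.004, 1.667]
force: [-11.1, 1.5, 8.7]
gripper_width: 0.0153
grasp_force: 62.7
```

```bash
python3 - <<'E'
from h import *
where(BED)
E
```

```text
q [ 0.72  0.28 -0.46  1.71 -0.02  0.82  0.41] p [-10.   34.4  87.5] w [0.002 0.003 0.004] F [-6.9  2.6 12.1] t 8.6
```

{"method": "play_rows", "body": {
  "deltas": [
    [0,0,-0.5,0,0,0,0],
    [0,0,0,0,0,0,1],
    [0,-3,0,0,0,0,1],
    [0,-4,0,0,0,0,1],
    [0,-3,0,0,0,0,1]
  ]
}}

```text
time_s: 9.1
ee_pos: [0.6213, -0.1933, 0.1774]
tool_rot: [2.756, 0.003, 1.668]
force: [0.5, 0.7, -1.0]
gripper_width: 0.0846
grasp_force: 0.0
```

{"method": "play_rows", "body": {
  "deltas": [
    [0,0,0,0,0,0,1],
    [0,0,-10,0,0,0,1],
    [0,0,-30,0,0,0,1],
    [0,0,-40,0,0,0,1],
    [0,0,-40,0,0,0,1]
  ]
}}

```text
time_s: 9.6
ee_pos: [0.576, -0.1969, 0.2907]
tool_rot: [2.756, 0.003, 1.669]
force: [0.3, -0.3, 1.1]
gripper_width: 0.0852
grasp_force: 0.0
```

```bash
python3 - <<'E'
from h import *
where(BED)
ims=[manip.capture("wrist"),manip.capture("scene")]
cv2.imwrite("pics/w5.png",ims[0]);cv2.imwrite("pics/s5.png",ims[1]);np.savez("w5.npz",**manip.camera_info("wrist"))
a=cv2.resize(ims[0],(560,420));b=cv2.resize(ims[1][200:350,130:280],(240,240),interpolation=cv2.INTER_CUBIC)
o=np.zeros((420,800,3),np.uint8);o[:,:560]=a;o[:240,560:]=b;cv2.imwrite("pics/v5.png",o)
# clamp approach, clamp .354 -> angle .246
g=[tgt(BED,[-.1035,-.068,.13],.246),tgt(BED,[-.1035,-.068,.07],.246)]
plan([tgt(BED,[-.1035,-.068,.20],.246)]+g,0.2,q=.5)
E
```

```text
q [ 0.81  0.1  -0.47  1.66 -0.14  1.05  0.5 ] p [-20.3  35.5 208.5] w [0.002 0.002 0.005] F [ 0.7 -0.3  1. ] t 9.6
[[-33.5, -29.5, 4.5, 0.0, 0.0, -0.08, 0.2], [-31.5, -32.0, 4.5, 0.0, 0.01, -0.08, 0.2], [-28.5, -34.0, 4.0, 0.01, 0.0, -0.08, 0.2], [0.0, 0.0, 35.0, -0.0, 0.0, -0.0, 0.2], [0.0, 0.0, 35.0, -0.0, 0.0, -0.0, 0.2]]
[[0.0, 0.0, 30.0, -0.0, 0.0, -0.0, 0.2], [0.0, 0.0, 30.0, -0.0, 0.0, -0.0, 0.2]]
```

View pics/v5.png

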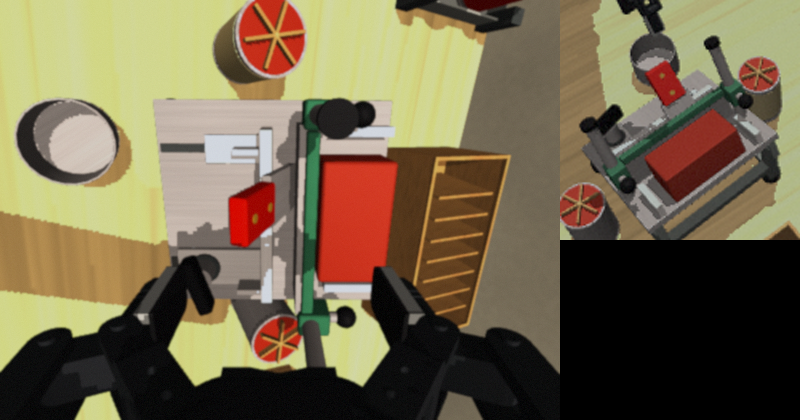

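The gauge now leans on the stop, with its red handle at px (230–275, 185–245) and its foot in the gap. Next is the clamp, once I've checked clearance to the right-hand candle.

```bash
python3 - <<'E'
from h import *
W=dict(np.load("w5.npz"))
for u,v in((277,337),(300,335),(251,340),(275,312)):
    p=onz(W,u,v,.112);print(p.round(3),(BED[0].T@(p-BED[1])).round(3))
for z in(.11,.12,.13):
    for u,v in((230,195),(232,245)):
        c,d=ray(W,u,v);c=BED[0].T@(c-BED[1]);d=BED[0].T@d;print((c+d*(z-c[2])/d[2]).round(3))
E
```

```text
[ 0.675 -0.401  0.112] [-0.014 -0.177  0.013]
[ 0.709 -0.405  0.112] [ 0.017 -0.184  0.001]
[ 0.639 -0.397  0.112] [-0.047 -0.17   0.026]
[ 0.668 -0.362  0.112] [-0.017 -0.137  0.014]
[-0.053  0.043  0.11 ]
[-0.053 -0.     0.11 ]
[-0.051  0.046  0.12 ]
[-0.052  0.004  0.12 ]
[-0.05   0.049  0.13 ]
[-0.05   0.009  0.13 ]
```

{"method": "play_rows", "body": {
  "deltas": [
    [-33.5,-29.5,4.5,0,0,-0.08,0.2],
    [-31.5,-32,4.5,0,0.01,-0.08,0.2],
    [-28.5,-34,4,0.01,0,-0.08,0.2],
    [0,0,0,0,0,0,0.2]
  ]
}}

```text
time_s: 10.1
ee_pos: [0.5055, -0.3119, 0.2414]
tool_rot: [2.78, 0.083, 1.888]
force: [0.7, 0.1, -0.3]
gripper_width: 0.0512
grasp_force: 0.0
```

```bash
python3 - <<'E'
from h import *
where(BED)
W=manip.camera_info("wrist");im=manip.capture("wrist");cv2.imwrite("pics/w6.png",im);np.savez("w6.npz",**W)
im=cv2.resize(im,(800,600))
a=.246
for s in(-1,1):
  for t in(-1,1):
    d=np.array([-np.sin(a),np.cos(a),0])*.032*s+np.array([np.cos(a),np.sin(a),0])*.008*t
    u=proj(W,BED[1]+BED[0]@(np.array([-.1035,-.07,.061])+d))*800/560; cv2.circle(im,(int(u[0]),int(u[1])),3,(255,0,255),1)
cv2.imwrite("pics/w6m.png",im)
plan([tgt(BED,[-.1035,-.068,.13],.246),tgt(BED,[-.1035,-.068,.07],.246)],0.2,q=.5)
E
```

```text
q [ 0.99  0.14 -0.38  1.72 -0.23  1.02  1.05] p [-113.8  -72.5  193.1] w [-0.013 -0.004  0.238] F [ 0.5  0.1 -0.5] t 10.1
[[-0.5, 4.0, 31.5, -0.0, -0.0, -0.0, 0.2], [-0.0, 4.0, 31.5, -0.01, -0.01, -0.01, 0.2], [0.0, -0.0, 30.0, 0.0, 0.0, 0.0, 0.2], [0.0, -0.0, 30.5, 0.0, 0.0, 0.0, 0.2]]
```

View pics/w6m.png

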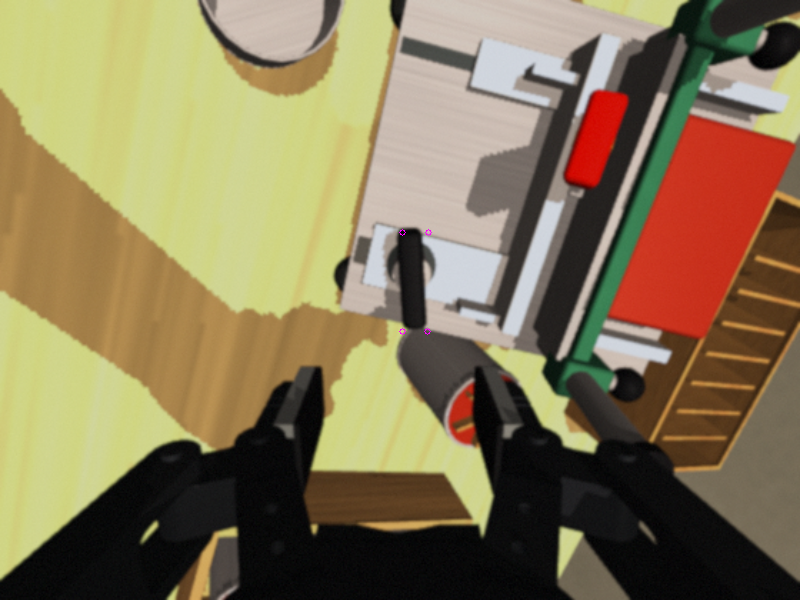

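The bar spans (410,230)–(414,327), within 2 mm and 0.04 rad of the prediction, so I'll descend on it.

{"method": "play_rows", "body": {
  "deltas": [
    [0,4,31,0,0,-0.02,0.2],
    [0,4,31,0,0,-0.02,0.2],
    [0,0,30,0,0,0,0.2],
    [0,0,20,0,0,0,0.2],
    [0,0,0,0,0,0,0.2]
  ]
}}

```text
time_s: 10.65
ee_pos: [0.5585, -0.2951, 0.1401]
tool_rot: [2.78, 0.093, 1.935]
force: [1.0, 0.6, -0.5]
gripper_width: 0.0512
grasp_force: 0.0
```

```bash
python3 - <<'E'
from h import *
where(BED)
plan([tgt(BED,[-.1045,-.07,.042],.28)],0.2,q=.5,vmax=20)
E
```

```text
q [ 0.91  0.3  -0.41  1.77 -0.15  0.8   1.01] p [-101.4  -60.7   78.8] w [-0.01  -0.012  0.285] F [ 0.8  0.5 -0.9] t 10.65
[[-4.5, -2.5, 18.5, -0.0, -0.01, 0.0, 0.2], [-4.0, -3.0, 18.5, -0.01, -0.0, 0.01, 0.2]]
```

{"method": "play_rows", "body": {
  "deltas": [
    [-4.5,-2.5,18.5,0,-0.01,0,0.2],
    [-4,-3,18.5,-0.01,0,0.01,0.2],
    [0,0,0,0,0,0,0.2]
  ]
}}

```text
time_s: 10.95
ee_pos: [0.5695, -0.3063, 0.1063]
tool_rot: [2.768, 0.101, 1.919]
force: [-0.3, 0.1, -1.4]
gripper_width: 0.0512
grasp_force: 0.0
```

```bash
python3 - <<'E'
from h import *
where(BED)
E
```

```text
q [ 0.9   0.36 -0.4   1.78 -0.14  0.72  1.01] p [-104.9  -72.9   43.7] w [ 0.002 -0.     0.273] F [-0.8  0.1 -1.2] t 10.95
```

{"method": "play_rows", "body": {
  "deltas": [
    [0,0,0,0,0,0,-1],
    [0,0,0,0,0,0,-1],
    [0,0,0,0,0,0,-1],
    [0,0,0,0,0,0,-1]
  ],
  "force": 30
}}

```text
time_s: 11.35
ee_pos: [0.5695, -0.3078, 0.1087]
tool_rot: [2.768, 0.105, 1.919]
force: [-5.3, 0.0, 4.4]
gripper_width: 0.0151
grasp_force: 34.3
```

```bash
python3 - <<'E'
from h import *
where(BED)
p,R=now();b=BED[0].T@(p-BED[1]);a=.29
plan([(p+BED[0]@np.array([.010,0,0]),R)],-1,q=.5,vmax=4)
E
```

```text
q [ 0.9   0.36 -0.4   1.78 -0.14  0.72  1.01] p [-104.1  -74.4   46. ] w [0.003 0.004 0.274] F [-3.3  0.5  6.1] t 11.35
[[-1.0, 3.0, 0.0, 0.0, 0.0, 0.0, -1], [-1.0, 3.5, 0.0, 0.0, 0.0, 0.0, -1], [-0.5, 3.0, 0.0, 0.0, 0.0, 0.0, -1]]
```

{"method": "play_rows", "body": {
  "deltas": [
    [-1,3,0,0,0,0,-1],
    [-1,3.5,0,0,0,0,-1],
    [-0.5,3,0,0,0,0,-1],
    [0,0,0,0,0,0,-1]
  ]
}}

```text
time_s: 11.75
ee_pos: [0.5781, -0.3071, 0.1121]
tool_rot: [2.769, 0.105, 1.918]
force: [-7.1, 0.0, 4.8]
gripper_width: 0.0153
grasp_force: 34.6
```

```bash
python3 - <<'E'
from h import *
where(BED)
E
```

```text
q [ 0.89  0.36 -0.39  1.76 -0.13  0.73  0.99] p [-94.8 -74.4  46. ] w [0.002 0.004 0.274] F [-4.7  0.7  7.1] t 11.75
```

{"method": "play_rows", "body": {
  "deltas": [
    [-0.5,2,0,0,0,0,-1],
    [-0.5,2,0,0,0,0,-1],
    [0,0,0,0,0,0,-1]
  ]
}}

```text
time_s: 12.05
ee_pos: [0.5817, -0.3067, 0.1136]
tool_rot: [2.769, 0.105, 1.918]
force: [-7.4, -0.1, 4.1]
gripper_width: 0.0152
grasp_force: 34.7
```

```bash
python3 - <<'E'
from h import *
where(BED)
E
```

```text
q [ 0.88  0.37 -0.39  1.75 -0.13  0.73  0.98] p [-91.  -74.4  46. ] w [0.002 0.004 0.274] F [-5.3  0.6  6.6] t 12.05
```

{"method": "play_rows", "body": {
  "deltas": [
    [-0.5,1.5,0,0,0,0,-1],
    [0,0,0,0,0,0,-1]
  ]
}}

```text
time_s: 12.25
ee_pos: [0.583, -0.3066, 0.1141]
tool_rot: [2.769, 0.105, 1.918]
force: [-8.8, 0.1, 4.3]
gripper_width: 0.0147
grasp_force: 34.7
```

{"method": "play_rows", "body": {
  "deltas": [
    [-0.5,1.5,0,0,0,0,-1],
    [0,0,0,0,0,0,-1]
  ]
}}

```text
time_s: 12.45
ee_pos: [0.5839, -0.3065, 0.1145]
tool_rot: [2.77, 0.104, 1.918]
force: [-11.3, -0.3, 6.3]
gripper_width: 0.0153
grasp_force: 35.0
```

```bash
python3 - <<'E'
from h import *
where(BED)
im=manip.capture("scene");W=manip.camera_info("wrist");w=manip.capture("wrist")
b=cv2.resize(im[200:350,130:280],(400,400),interpolation=cv2.INTER_CUBIC)
o=np.zeros((400,800,3),np.uint8);o[:,:400]=b;o[:300,400:]=cv2.resize(w,(400,300));cv2.imwrite("pics/v7.png",o);cv2.imwrite("pics/w7.png",w)
E
```

```text
q [ 0.88  0.37 -0.39  1.75 -0.12  0.74  0.98] p [-88.6 -74.4  46. ] w [0.001 0.003 0.274] F [-8.1  0.8 10.1] t 12.45
```

View pics/v7.png

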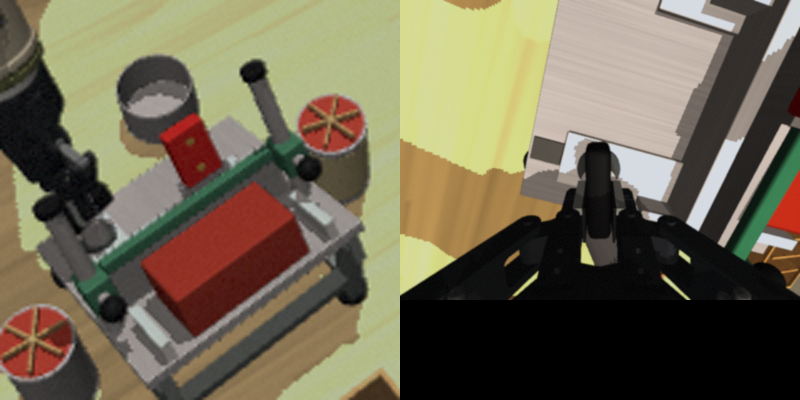

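The gauge stands upright against the knife (handle at ~(190,150)), and the force is starting to rise. I'll push a bit more to seat it.

{"method": "play_rows", "body": {
  "deltas": [
    [-0.5,2,0,0,0,0,-1],
    [0,0,0,0,0,0,-1]
  ]
}}

```text
time_s: 12.75
ee_pos: [0.5841, -0.3066, 0.1145]
tool_rot: [2.773, 0.103, 1.918]
force: [-17.9, -0.1, 8.7]
gripper_width: 0.0151
grasp_force: 35.9
```

{"method": "play_rows", "body": {
  "deltas": [
    [-0.5,2,0,0,0,0,-1],
    [0,0,0,0,0,0,-1]
  ]
}}

```text
time_s: 12.95
ee_pos: [0.5843, -0.3066, 0.1145]
tool_rot: [2.776, 0.101, 1.918]
force: [-25.5, 1.2, 12.6]
gripper_width: 0.0154
grasp_force: 36.9
```

```bash
python3 - <<'E'
from h import *
where(BED)
E
```

```text
q [ 0.87  0.37 -0.39  1.74 -0.12  0.75  0.97] p [-88.2 -74.5  45.8] w [-0.005  0.001  0.272] F [-18.7   3.6  21.2] t 12.95
```

{"method": "play_rows", "body": {
  "deltas": [
    [0,-0.5,0,0,0,0.12,-1],
    [0,-0.5,0,0,0,0.12,-1],
    [0,-0.5,0,0,0,0.12,-1],
    [0,0,0,0,0,0,-1]
  ]
}}

```text
time_s: 13.35
ee_pos: [0.583, -0.3069, 0.114]
tool_rot: [2.763, -0.033, 1.578]
force: [-25.2, 1.0, 12.6]
gripper_width: 0.0152
grasp_force: 35.9
```

```bash
python3 - <<'E'
from h import *
where(BED); print(manip.sense()["ft_torque"])
E
```

```text
q [ 0.81  0.36 -0.31  1.75 -0.16  0.75  0.64] p [-89.6 -74.7  45.9] w [-0.004  0.002 -0.093] F [-18.5   3.4  21.1] t 13.35
[0.33651319 4.59792597 0.20122065]
```

{"method": "play_rows", "body": {
  "deltas": [
    [0,-0.5,0,0,0,0.12,-1],
    [0,-0.5,0,0,0,0.12,-1],
    [0,-0.5,0,0,0,0.12,-1],
    [0,-0.5,0,0,0,0.12,-1],
    [0,0,0,0,0,0,-1]
  ]
}}

```text
time_s: 13.85
ee_pos: [0.5813, -0.3064, 0.1135]
tool_rot: [2.817, -0.201, 1.125]
force: [-26.1, 0.6, 12.2]
gripper_width: 0.0151
grasp_force: 36.1
```

```bash
python3 - <<'E'
from h import *
where(BED); print(manip.sense()["ft_torque"])
E
```

```text
q [ 0.74  0.35 -0.22  1.76 -0.22  0.75  0.21] p [-91.3 -74.1  46. ] w [-0.003  0.002 -0.572] F [-19.5   3.1  21.1] t 13.85
[0.32495664 4.66613079 0.25069992]
```

{"method": "play_rows", "body": {
  "deltas": [
    [0,0,0,0,0,0.03,-1],
    [0,0,0,0,0,0,-1],
    [-0.8,-1.2,0,0,0,0,-1],
    [-0.8,-1.2,0,0,0,0,-1],
    [0,0,0,0,0,0,-1]
  ]
}}

```text
time_s: 14.35
ee_pos: [0.581, -0.3063, 0.1135]
tool_rot: [2.818, -0.211, 1.102]
force: [-15.5, -0.3, 9.1]
gripper_width: 0.0151
grasp_force: 35.5
```

```bash
python3 - <<'E'
from h import *
where(BED)
E
```

```text
q [ 0.74  0.35 -0.22  1.76 -0.23  0.74  0.19] p [-91.6 -74.   46.2] w [ 0.001  0.002 -0.597] F [-10.9   1.2  14.2] t 14.35
```

{"method": "play_rows", "body": {
  "deltas": [
    [-0.8,-1.2,-1,0,0,0,-1],
    [0,0,-1,0,0,0,0.2],
    [0,0,0,0,0,0,0.2],
    [0,0,-1,0,0,0,0.2],
    [0,0,-25,0,0,0,0.2]
  ]
}}

```text
time_s: 14.85
ee_pos: [0.5712, -0.3039, 0.1354]
tool_rot: [2.821, -0.214, 1.105]
force: [-0.1, -0.1, -0.3]
gripper_width: 0.0512
grasp_force: 0.0
```

{"method": "play_rows", "body": {
  "deltas": [
    [0,0,-40,0,0,0,0.6],
    [0,0,-40,0,0,-0.1,1],
    [0,0,-40,0,0,-0.1,1],
    [0,0,-20,0,0,-0.1,1],
    [0,0,0,0,0,0,1]
  ]
}}

```text
time_s: 15.35
ee_pos: [0.5198, -0.3122, 0.2724]
tool_rot: [2.763, -0.105, 1.392]
force: [-0.2, 0.0, 0.3]
gripper_width: 0.0854
grasp_force: 0.0
```

```bash
python3 - <<'E'
from h import *
where(BED)
plan([tgt(BED,[-.05,.0,.235])],1,vmax=40)
E
```

```text
q [ 0.85  0.12 -0.23  1.67 -0.25  1.06  0.52] p [-89.  -74.  216.5] w [ 0.009  0.005 -0.292] F [-0.1  0.1  0.4] t 15.35
[[27.0, 5.0, -6.0, 0.0, 0.0, -0.1, 1], [27.0, 8.0, -6.0, 0.0, 0.0, -0.1, 1], [26.0, 11.0, -7.0, 0.01, 0.01, -0.09, 1]]
```

{"method": "play_rows", "body": {
  "deltas": [
    [27,5,-6,0,0,-0.1,1],
    [27,8,-6,0,0,-0.1,1],
    [26,11,-7,0.01,0.01,-0.09,1],
    [0,0,0,0,0,0,1]
  ]
}}

```text
time_s: 15.75
ee_pos: [0.5439, -0.2287, 0.302]
tool_rot: [2.762, -0.01, 1.673]
force: [1.4, 0.6, 0.9]
gripper_width: 0.0852
grasp_force: 0.0
```

```bash
python3 - <<'E'
from h import *
where(BED)
W=manip.camera_info("wrist");im=manip.capture("wrist");cv2.imwrite("pics/w8.png",im);np.savez("w8.npz",**W)
im=cv2.resize(im,(800,600))
for q in [[x,y+.031,z] for x in(-.012,.004) for y in(-.02,.02) for z in(.07,.132)]+[[-.008,y,.048] for y in(-.093,.093)]+[[0,y,.059] for y in(-.098,.098)]:
    u=proj(W,BED[1]+BED[0]@np.array(q))*800/560; cv2.circle(im,(int(u[0]),int(u[1])),3,(255,0,255),1)
a=-.6
for s in(-1,1):
    u=proj(W,BED[1]+BED[0]@(np.array([-.088,-.07,.061])+np.array([-np.sin(a),np.cos(a),0])*.032*s))*800/560; cv2.circle(im,(int(u[0]),int(u[1])),3,(255,255,0),1)
cv2.imwrite("pics/w8m.png",im)
E
```

```text
q [ 0.77  0.06 -0.31  1.66 -0.21  1.11  0.63] p [-48.5   6.8 232.1] w [-0.004 -0.012  0.004] F [1.7 0.5 0.3] t 15.75
```

View pics/w8m.png

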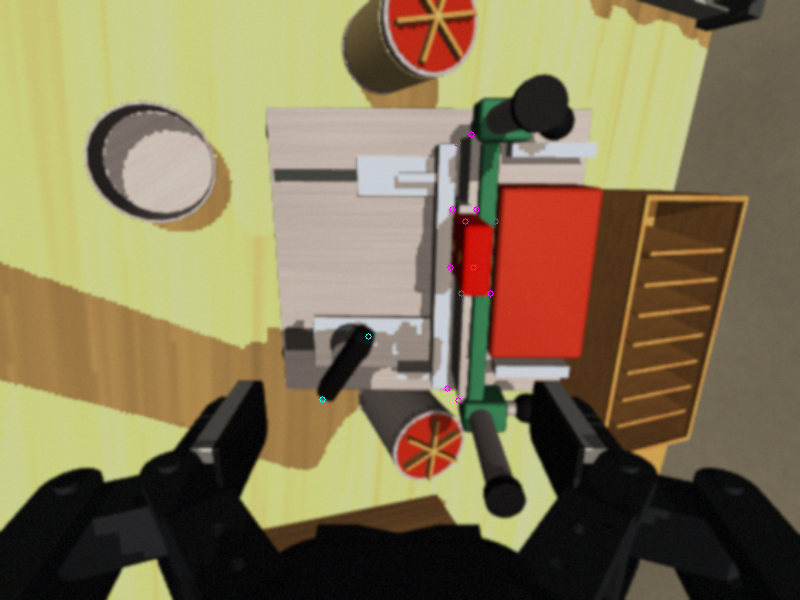

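The stop's face edge, the red handle (463–495, 222–296) and the bar all match the predicted marks: the gauge is flat on the knife, the gap is 8 mm and the bar is at −0.6 rad (locked). I'll draw the gauge now.

```bash
python3 - <<'E'
from h import *
plan([tgt(BED,[-.004,.031,.19]),tgt(BED,[-.004,.031,.12])],1,vmax=30,q=.5)
E
```

```text
[[8.5, 15.5, 14.0, -0.0, -0.0, -0.0, 1], [9.0, 15.5, 14.0, -0.0, -0.01, -0.0, 1], [9.0, 15.5, 13.5, -0.01, -0.0, -0.0, 1], [-0.0, -0.0, 23.5, 0.0, -0.0, -0.0, 1], [-0.0, -0.5, 23.5, 0.0, -0.0, -0.0, 1]]
[[-0.5, -0.0, 23.0, 0.0, -0.0, -0.0, 1]]
```

{"method": "play_rows", "body": {
  "deltas": [
    [8.5,15.5,14,0,0,0,1],
    [9,15.5,14,0,-0.01,0,1],
    [9,15.5,13.5,-0.01,0,0,1],
    [0,0,23.5,0,0,0,1],
    [0,0,0,0,0,0,1]
  ]
}}

```text
time_s: 16.3
ee_pos: [0.605, -0.2005, 0.2526]
tool_rot: [2.76, -0.006, 1.66]
force: [-0.9, -0.6, -0.9]
gripper_width: 0.0855
grasp_force: 0.0
```

```bash
python3 - <<'E'
from h import *
where(BED);plan([tgt(BED,[-.004,.031,.09])],1,vmax=30,q=.5)
E
```

```text
q [ 0.68  0.18 -0.36  1.66 -0.12  0.98  0.48] p [ -8.1  29.1 162.5] w [-0.002 -0.003 -0.007] F [-1.2 -0.5 -0.4] t 16.3
[[0.5, 1.5, 24.0, -0.0, -0.0, -0.0, 1], [0.5, 1.5, 24.0, -0.0, -0.0, -0.0, 1], [0.5, 1.5, 24.5, -0.0, -0.0, -0.01, 1]]
```

{"method": "play_rows", "body": {
  "deltas": [
    [0.5,1.5,24,0,0,0,1],
    [0.5,1.5,24,0,0,0,1],
    [0.5,1.5,24.5,0,0,-0.01,1],
    [0,0,0,0,0,0,1]
  ]
}}

```text
time_s: 16.7
ee_pos: [0.6356, -0.1971, 0.1879]
tool_rot: [2.759, -0.001, 1.668]
force: [-0.4, -0.1, 0.1]
gripper_width: 0.0855
grasp_force: 0.0
```

```bash
python3 - <<'E'
from h import *
where(BED);plan([tgt(BED,[-.004,.031,.087])],1,vmax=30,q=.5)
E
```

```text
q [ 0.64  0.28 -0.36  1.68 -0.07  0.85  0.44] p [-3.8 29.7 91. ] w [-0.002 -0.002  0.003] F [-0.3 -0.   0.2] t 16.7
[[1.5, -0.0, 4.0, -0.0, -0.0, 0.0, 1]]
```

{"method": "play_rows", "body": {
  "deltas": [
    [1,0,4,0,0,0,1],
    [0,0,0,0,0,0,-1],
    [0,0,0,0,0,0,-1],
    [0,0,0,0,0,0,-1],
    [0,0,0,0,0,0,-1]
  ],
  "force": 60
}}

```text
time_s: 17.2
ee_pos: [0.6387, -0.1963, 0.1887]
tool_rot: [2.753, 0.003, 1.668]
force: [0.1, -0.3, 0.0]
gripper_width: 0.0282
grasp_force: 0.0
```

{"method": "play_rows", "body": {
  "deltas": [
    [0,0,0,0,0,0,-1]
  ]
}}

```text
time_s: 17.3
ee_pos: [0.6345, -0.197, 0.1863]
tool_rot: [2.762, 0.001, 1.667]
force: [-10.7, 2.9, 3.8]
gripper_width: 0.0154
grasp_force: 58.6
```

```bash
python3 - <<'E'
from h import *
where(BED)
E
```

```text
q [ 0.64  0.28 -0.36  1.68 -0.07  0.85  0.44] p [-5.4 29.9 89.8] w [-0.005  0.     0.003] F [-8.2  3.9  7.4] t 17.3
```

{"method": "play_rows", "body": {
  "deltas": [
    [0,0,0,0,0,0,-1],
    [0,0,-4,0,0,0,-1],
    [0,0,-6,0,0,0,-1],
    [0,0,-10,0,0,0,-1]
  ]
}}

```text
time_s: 17.7
ee_pos: [0.6282, -0.1959, 0.202]
tool_rot: [2.762, -0.002, 1.669]
force: [2.7, -1.4, -27.1]
gripper_width: 0.0154
grasp_force: 58.8
```

```bash
python3 - <<'E'
from h import *
where(BED)
E
```

```text
q [ 0.65  0.25 -0.36  1.68 -0.08  0.88  0.45] p [ -5.2  31.6 106.7] w [-0.004 -0.003  0.003] F [ -7.8  -1.6 -26.1] t 17.7
```

{"method": "play_rows", "body": {
  "deltas": [
    [0,0,-5,0,0,0,-1],
    [0,0,-10,0,0,0,-1],
    [0,0,-12,0,0,0,-1],
    [0,0,-12,0,0,0,-1]
  ],
  "force": 100
}}

```text
time_s: 18.1
ee_pos: [0.6138, -0.1982, 0.2418]
tool_rot: [2.759, 0.001, 1.669]
force: [-8.6, -1.0, -14.5]
gripper_width: 0.0147
grasp_force: 101.0
```

```bash
python3 - <<'E'
from h import *
where(BED)
E
```

```text
q [ 0.67  0.2  -0.36  1.66 -0.1   0.95  0.47] p [ -3.8  30.6 149.1] w [-0.002 -0.001  0.004] F [-13.4  -0.2 -10.2] t 18.1
```

{"method": "play_rows", "body": {
  "deltas": [
    [0,0,-15,0,0,0,-1],
    [0,0,-30,0,0,0,-1],
    [0,0,-30,0,0,0,-1],
    [0,0,0,0,0,0,-1]
  ]
}}

```text
time_s: 18.5
ee_pos: [0.5916, -0.2019, 0.3238]
tool_rot: [2.737, 0.012, 1.668]
force: [0.6, 0.5, -1.3]
gripper_width: 0.0146
grasp_force: 102.3
```

```bash
python3 - <<'E'
from h import *
where(BED)
W=manip.camera_info("wrist");im=manip.capture("wrist");cv2.imwrite("pics/w9.png",im);np.savez("w9.npz",**W)
w4=cv2.imread("pics/w4.png")
for i in(w4,im):
    m,l,B=blobs(i[:,:330],0,8,150,60,300);print([(st.tolist()) for k,st,ce in B])
E
```

```text
q [ 0.7   0.1  -0.35  1.58 -0.14  1.09  0.5 ] p [  6.1  29.  233.6] w [0.02  0.01  0.008] F [ 0.1  0.4 -1.5] t 18.5
[[280, 0, 46, 69, 1598], [257, 233, 45, 140, 5394]]
[[211, 0, 53, 68, 1482], [228, 0, 24, 24, 303], [250, 0, 23, 27, 345], [252, 30, 22, 28, 343], [257, 145, 73, 224, 10025]]
```

```bash
python3 - <<'E'
from h import *
for n in("w4","w9"):
    i=cv2.imread(f"pics/{n}.png");h=cv2.cvtColor(i,cv2.COLOR_BGR2HSV);m=cv2.inRange(h,(0,150,60),(8,255,255))|cv2.inRange(h,(172,150,60),(180,255,255))
    for c in(262,270,280,290,298): 
        r=np.where(m[200:,c])[0]+200; print(n,c,r.min() if len(r) else None,r.max() if len(r) else None,end="; ")
    for c in(280,): print([tuple(i[r,c]) for r in range(185,300,8)])
E
```

```text
w4 262 253 369; w4 270 233 371; w4 280 233 372; w4 290 233 370; w4 298 278 368; [(np.uint8(181), np.uint8(193), np.uint8(207)), (np.uint8(60), np.uint8(64), np.uint8(69)), (np.uint8(61), np.uint8(65), np.uint8(70)), (np.uint8(62), np.uint8(66), np.uint8(73)), (np.uint8(64), np.uint8(65), np.uint8(73)), (np.uint8(185), np.uint8(197), np.uint8(211)), (np.uint8(42), np.uint8(47), np.uint8(110)), (np.uint8(8), np.uint8(5), np.uint8(96)), (np.uint8(7), np.uint8(8), np.uint8(96)), (np.uint8(4), np.uint8(6), np.uint8(97)), (np.uint8(3), np.uint8(6), np.uint8(98)), (np.uint8(7), np.uint8(9), np.uint8(100)), (np.uint8(6), np.uint8(9), np.uint8(99)), (np.uint8(0), np.uint8(1), np.uint8(104)), (np.uint8(0), np.uint8(6), np.uint8(220))]
w9 262 244 366; w9 270 225 367; w9 280 225 368; w9 290 200 368; w9 298 200 339; [(np.uint8(61), np.uint8(67), np.uint8(72)), (np.uint8(62), np.uint8(66), np.uint8(72)), (np.uint8(67), np.uint8(70), np.uint8(77)), (np.uint8(66), np.uint8(70), np.uint8(77)), (np.uint8(196), np.uint8(207), np.uint8(222)), (np.uint8(43), np.uint8(49), np.uint8(116)), (np.uint8(4), np.uint8(7), np.uint8(99)), (np.uint8(0), np.uint8(0), np.uint8(98)), (np.uint8(2), np.uint8(6), np.uint8(100)), (np.uint8(1), np.uint8(4), np.uint8(103)), (np.uint8(5), np.uint8(9), np.uint8(104)), (np.uint8(7), np.uint8(10), np.uint8(105)), (np.uint8(0), np.uint8(7), np.uint8(206)), (np.uint8(10), np.uint8(20), np.uint8(229)), (np.uint8(9), np.uint8(20), np.uint8(229))]
```

```bash
python3 - <<'E'
from h import *
from scipy.optimize import least_squares
c=manip.camera_info("wrist");s=manip.sense()
# constant tool->camera transform from current state
p,R=now()
for n in("w4","w9"):
    i=cv2.imread(f"pics/{n}.png").astype(float)
    red=i[200:330,274:288,2].mean(1);sat=(i[...,2]-i[...,1])[200:330,274:288].mean(1)
    lo=200+np.argmax(sat>55);hi=200+np.argmax((red>160)&(np.arange(130)>50))
    def f(x):
        out=[]
        for q,r in(([0,.02,.07],lo),([0,.02,.132],hi)):
            g=p+R@(TOOL.T@(np.array(q)+[0,x[0],-x[1]]));out.append(proj(c,g)[1]-r)
        return out
    print(n,lo,hi,least_squares(f,[0,.088]).x.round(4))
E
```

```text
w4 233 294 [-0.0106  0.0966]
w9 225 280 [-0.008   0.1025]
```

```bash
python3 - <<'E'
from h import *
where(BED)
Rt=tgt(BED,[0,0,0])[1]
plan([tgt(BED,[-.055,.033,.245]),(np.array([.52,.02,.335]),Rt)],-1,vmax=42)
E
```

```text
q [ 0.7   0.1  -0.35  1.59 -0.14  1.09  0.5 ] p [  4.4  29.5 230.6] w [0.017 0.008 0.007] F [-2.   0.1 -4. ] t 18.55
[[2.0, -30.0, -8.0, 0.01, 0.0, 0.0, -1], [2.0, -29.0, -7.0, 0.01, 0.01, 0.01, -1], [37.0, 3.0, -3.0, -0.0, -0.0, -0.0, -1], [37.0, 3.0, -3.0, -0.0, -0.0, -0.0, -1], [37.0, 3.0, -3.0, -0.0, -0.0, -0.0, -1]]
[[37.0, 3.0, -3.0, -0.0, -0.0, -0.0, -1], [38.0, 3.0, -3.0, -0.0, -0.0, -0.0, -1], [37.0, 3.0, -2.0, -0.0, -0.0, -0.0, -1]]
```

{"method": "play_rows", "body": {
  "deltas": [
    [2,-30,-8,0.01,0,0,-1],
    [2,-29,-7,0.01,0.01,0.01,-1],
    [37,3,-3,0,0,0,-1],
    [37,3,-3,0,0,0,-1],
    [37,3,-3,0,0,0,-1]
  ]
}}

```text
time_s: 19.05
ee_pos: [0.5236, -0.0901, 0.3187]
tool_rot: [2.77, -0.009, 1.663]
force: [0.5, 0.0, -2.6]
gripper_width: 0.0148
grasp_force: 102.1
```

{"method": "play_rows", "body": {
  "deltas": [
    [37,3,-3,0,0,0,-1],
    [38,3,-3,0,0,0,-1],
    [37,3,-2,0,0,0,-1],
    [0,0,0,0,0,0,-1]
  ]
}}

```text
time_s: 19.45
ee_pos: [0.5187, 0.028, 0.3316]
tool_rot: [2.768, -0.01, 1.674]
force: [1.1, 0.1, -2.2]
gripper_width: 0.015
grasp_force: 102.0
```

```bash
python3 - <<'E'
from h import *
where(BRD)
plan([tgt(BRD,[.006,.001,.225])],-1,vmax=40)
E
```

```text
q [ 0.58 -0.16 -0.59  1.79 -0.14  1.12  0.11] p [  11.8 -204.7  335.7] w [-0.15  -0.061  0.105] F [-0.2  0.1 -2.4] t 19.45
[[33.0, 5.0, 20.0, -0.02, -0.01, 0.02, -1], [33.0, 4.0, 20.0, -0.03, -0.01, 0.02, -1], [33.0, 3.0, 20.0, -0.03, -0.01, 0.02, -1], [34.0, 2.0, 19.0, -0.02, -0.01, 0.01, -1], [34.0, 2.0, 19.0, -0.03, -0.01, 0.02, -1]]
[[34.0, -0.0, 19.0, -0.02, -0.01, 0.01, -1]]
```

```bash
python3 - <<'E'
from h import *
plan([tgt(BRD,[.007,.001,.262])],-1,vmax=42)
E
```

```text
[[33.0, 5.0, 14.0, -0.02, -0.01, 0.02, -1], [34.0, 4.0, 14.0, -0.03, -0.01, 0.02, -1], [34.0, 3.0, 14.0, -0.03, -0.01, 0.02, -1], [34.0, 1.0, 13.0, -0.02, -0.01, 0.01, -1], [34.0, 1.0, 13.0, -0.03, -0.01, 0.02, -1]]
[[34.0, -0.0, 12.0, -0.02, -0.01, 0.01, -1]]
```

{"method": "play_rows", "body": {
  "deltas": [
    [33,5,14,-0.02,-0.01,0.02,-1],
    [34,4,14,-0.03,-0.01,0.02,-1],
    [34,3,14,-0.03,-0.01,0.02,-1],
    [34,1,13,-0.02,-0.01,0.01,-1],
    [34,1,13,-0.03,-0.01,0.02,-1]
  ]
}}

```text
time_s: 19.95
ee_pos: [0.5507, 0.194, 0.2747]
tool_rot: [2.639, -0.004, 1.561]
force: [0.3, -1.9, -3.0]
gripper_width: 0.0151
grasp_force: 102.1
```

{"method": "play_rows", "body": {
  "deltas": [
    [34,0,12,-0.02,-0.01,0.01,-1],
    [0,0,0,0,0,0,-1]
  ]
}}

```text
time_s: 20.15
ee_pos: [0.5552, 0.2321, 0.2625]
tool_rot: [2.623, -0.004, 1.553]
force: [-0.4, 0.5, -3.0]
gripper_width: 0.0146
grasp_force: 102.0
```

```bash
python3 - <<'E'
from h import *
where(BRD)
plan([tgt(BRD,[.007,.001,.19])],-1,vmax=25,q=.5)
E
```

```text
q [ 0.42  0.07 -1.07  1.83  0.47  0.91 -0.88] p [  5.6  -0.  259.4] w [-0.005 -0.003 -0.002] F [-1.8  0.5 -2.4] t 20.15
[[0.5, 0.5, 23.0, -0.0, -0.0, -0.0, -1], [0.0, 0.5, 23.0, -0.0, -0.0, -0.0, -1], [0.5, 0.5, 23.5, -0.01, -0.0, -0.0, -1]]
```

{"method": "play_rows", "body": {
  "deltas": [
    [0.5,0.5,23,0,0,0,-1],
    [0,0.5,23,0,0,0,-1],
    [0.5,0.5,23.5,0,0,0,-1],
    [0,0,18,0,0,0,-1],
    [0,0,0,0,0,0,-1]
  ]
}}

```text
time_s: 20.65
ee_pos: [0.6009, 0.2241, 0.1853]
tool_rot: [2.628, 0.001, 1.545]
force: [-0.3, 0.1, -4.0]
gripper_width: 0.0144
grasp_force: 101.9
```

```bash
python3 - <<'E'
from h import *
where(BRD)
plan([tgt(BRD,[.0075,.001,.105])],-1,vmax=20,q=.5)
W=manip.camera_info("wrist");im=manip.capture("wrist");cv2.imwrite("pics/w10.png",im)
# divider/neighbour check: blue & yellow handle bbox vs predicted
for n,lo,hi,y,x in(("yel",20,34,-.07,-.0055),("blue",105,130,.07,-.002)):
    m,l,B=blobs(im,lo,hi,150,50,300);print(n,[st.tolist() for k,st,ce in B])
    q=np.array([proj(W,BRD[1]+BRD[0]@np.array([x+a,y+b,z])) for a in(0,.016) for b in(-.02,.02) for z in(.07,.132)]);print(q.min(0).round(),q.max(0).round())
E
```

```text
q [ 0.3   0.28 -0.99  1.85  0.75  0.84 -1.07] p [  6.8  -7.2 169.6] w [-0.01   0.004 -0.006] F [-2.3  0.1 -3.3] t 20.65
[[2.0, 0.5, 16.0, -0.0, 0.0, -0.0, -1], [2.0, 0.5, 16.0, -0.0, 0.0, -0.0, -1], [2.0, 0.0, 16.5, -0.0, 0.0, -0.0, -1], [2.5, 0.5, 16.0, -0.01, 0.0, -0.01, -1]]
yel [[409, 18, 88, 79, 4316]]
[259. 257.] [284. 350.]
blue [[261, 72, 28, 76, 1980]]
[259.  68.] [290. 146.]
```

{"method": "play_rows", "body": {
  "deltas": [
    [8,0.5,4,0,0,0,-1],
    [0,0,0,0,0,0,-1],
    [0.5,0.5,14,0,0,0,-1],
    [0.5,0.5,14,0,0,0,-1],
    [0,0,0,0,0,0,-1]
  ]
}}

```text
time_s: 21.2
ee_pos: [0.6179, 0.2334, 0.1594]
tool_rot: [2.626, 0.002, 1.546]
force: [0.4, -1.1, -4.2]
gripper_width: 0.0148
grasp_force: 101.9
```

```bash
python3 - <<'E'
from h import *
where(BRD)
plan([tgt(BRD,[.0075,.000,.100])],-1,vmax=14,q=.5)
E
```

```text
q [ 0.23  0.35 -0.94  1.83  0.84  0.83 -1.15] p [  8.3   2.4 138.8] w [-0.008  0.005 -0.005] F [-1.8 -1.1 -3.9] t 21.2
[[-0.5, -0.0, 13.0, -0.0, 0.0, -0.0, -1], [-1.0, -0.5, 13.0, -0.0, 0.0, -0.0, -1], [-0.5, -0.0, 13.0, -0.01, 0.0, -0.0, -1]]
```

{"method": "play_rows", "body": {
  "deltas": [
    [-0.5,0,13,0,0,0,-1],
    [-0.5,-0.5,13,0,0,0,-1],
    [0,0,10,-0.01,0,0,-1],
    [0,0,0,0,0,0,-1]
  ]
}}

```text
time_s: 21.6
ee_pos: [0.6348, 0.2316, 0.1272]
tool_rot: [2.616, 0.002, 1.546]
force: [0.7, -1.1, -2.6]
gripper_width: 0.0151
grasp_force: 101.9
```

```bash
python3 - <<'E'
from h import *
where(BRD)
E
```

```text
q [ 0.19  0.42 -0.89  1.84  0.94  0.79 -1.22] p [  7.    0.9 102.5] w [ 0.002  0.005 -0.005] F [-0.6 -1.1 -2.6] t 21.6
```

{"method": "play_rows", "body": {
  "deltas": [
    [0,0,3,0,0,0,-1],
    [0,0,0,0,0,0,-1]
  ]
}}

```text
time_s: 21.8
ee_pos: [0.6368, 0.2325, 0.1264]
tool_rot: [2.614, 0.001, 1.547]
force: [0.7, 0.1, -2.7]
gripper_width: 0.015
grasp_force: 101.9
```

```bash
python3 - <<'E'
from h import *
where(BRD)
E
```

```text
q [ 0.19  0.42 -0.88  1.84  0.95  0.78 -1.22] p [  8.2   1.8 100.7] w [ 0.004  0.004 -0.005] F [-0.8  0.2 -2.7] t 21.8
```

{"method": "play_rows", "body": {
  "deltas": [
    [0,-1,4,0,0,0,-1],
    [0,0,0,0,0,0,-1]
  ]
}}

```text
time_s: 22.0
ee_pos: [0.6378, 0.2321, 0.1218]
tool_rot: [2.615, 0.001, 1.546]
force: [-0.3, -0.4, -3.0]
gripper_width: 0.015
grasp_force: 102.0
```

{"method": "play_rows", "body": {
  "deltas": [
    [0,0,2,0,0,0,-1],
    [0,0,0,0,0,0,-1]
  ]
}}

```text
time_s: 22.2
ee_pos: [0.6388, 0.2321, 0.1201]
tool_rot: [2.615, 0.001, 1.547]
force: [-0.4, -0.5, -3.3]
gripper_width: 0.0151
grasp_force: 102.0
```

```bash
python3 - <<'E'
from h import *
where(BRD)
E
```

```text
q [ 0.18  0.43 -0.87  1.84  0.96  0.78 -1.23] p [ 6.9  1.5 94.3] w [ 0.003  0.004 -0.005] F [-2.  -0.5 -2.7] t 22.2
```

{"method": "play_rows", "body": {
  "deltas": [
    [0,0,2,0,0,0,-1],
    [0,0,0,0,0,0,-1]
  ]
}}

```text
time_s: 22.4
ee_pos: [0.6399, 0.2321, 0.1183]
tool_rot: [2.615, 0.001, 1.546]
force: [-0.1, 0.6, -2.4]
gripper_width: 0.0148
grasp_force: 102.0
```

{"method": "play_rows", "body": {
  "deltas": [
    [0,0,1.5,0,0,0,-1],
    [0,0,0,0,0,0,-1]
  ]
}}

```text
time_s: 22.6
ee_pos: [0.6406, 0.2321, 0.117]
tool_rot: [2.615, 0.001, 1.547]
force: [-0.3, 0.5, -2.9]
gripper_width: 0.0151
grasp_force: 102.0
```

```bash
python3 - <<'E'
from h import *
where(BRD)
E
```

```text
q [ 0.17  0.44 -0.87  1.84  0.97  0.78 -1.24] p [ 6.9  1.5 90.8] w [ 0.003  0.004 -0.005] F [-1.7  0.5 -2.4] t 22.6
```

{"method": "play_rows", "body": {
  "deltas": [
    [0,0,1.5,0,0,0,-1],
    [0,0,0,0,0,0,-1]
  ]
}}

```text
time_s: 22.8
ee_pos: [0.6413, 0.2324, 0.1163]
tool_rot: [2.614, 0.002, 1.547]
force: [-3.1, -1.5, 1.1]
gripper_width: 0.0151
grasp_force: 102.9
```

{"method": "play_rows", "body": {
  "deltas": [
    [0,0,1.5,0,0,0,-1],
    [0,0,0,0,0,0,-1]
  ]
}}

```text
time_s: 23.0
ee_pos: [0.6415, 0.2327, 0.1164]
tool_rot: [2.613, 0.003, 1.547]
force: [-18.7, -6.1, 17.2]
gripper_width: 0.0149
grasp_force: 105.9
```

```bash
python3 - <<'E'
from h import *
where(BRD)
E
```

```text
q [ 0.17  0.44 -0.87  1.84  0.97  0.78 -1.24] p [ 7.3  2.1 89.7] w [ 0.005  0.005 -0.004] F [-7.5 -6.5 24.2] t 23.0
```

Contact at 89.7 mm matches the held offset, so the foot is on the ledge. I'll ease back and release.

{"method": "play_rows", "body": {
  "deltas": [
    [0,-1.5,-1.5,0,0,0,-1],
    [0,-1,0,0,0,0,-1],
    [0,0,0,0,0,0,0],
    [0,0,0,0,0,0,1],
    [0,0,0,0,0,0,1]
  ]
}}

```text
time_s: 23.5
ee_pos: [0.6395, 0.2322, 0.1148]
tool_rot: [2.614, 0.001, 1.546]
force: [-0.3, 0.6, -0.9]
gripper_width: 0.0583
grasp_force: 0.0
```

{"method": "play_rows", "body": {
  "deltas": [
    [0,0,0,0,0,0,1],
    [0,0,0,0,0,0,1],
    [0,0,-15,0,0,0,1],
    [0,0,-30,0,0,0,1],
    [0,0,-40,0,0,0,1]
  ]
}}

```text
time_s: 24.0
ee_pos: [0.5957, 0.2325, 0.1872]
tool_rot: [2.618, 0.002, 1.546]
force: [0.5, -0.1, 1.7]
gripper_width: 0.0855
grasp_force: 0.0
```

```bash
python3 - <<'E'
from h import *
where(BRD)
plan([tgt(BRD,[.004,0,.215])],1,vmax=30)
E
```

```text
q [ 0.28  0.27 -0.99  1.85  0.76  0.84 -1.1 ] p [  3.    1.1 174. ] w [ 0.     0.005 -0.005] F [ 1.3 -0.1  1.2] t 24.0
[[-1.0, 0.0, -21.0, 0.0, 0.0, -0.0, 1], [-0.0, 1.0, -20.0, 0.0, 0.0, -0.01, 1]]
```

Back off, then compare the red, yellow and blue handles numerically with their starting positions, and recheck the slicer in the scene view.

{"method": "play_rows", "body": {
  "deltas": [
    [-1,0,-21,0,0,0,1],
    [0,1,-20,0,0,0,1],
    [0,-20,-20,0,0,0,1],
    [0,0,0,0,0,0,1]
  ]
}}

```text
time_s: 24.4
ee_pos: [0.5474, 0.2355, 0.233]
tool_rot: [2.612, 0.002, 1.55]
force: [-0.6, 0.8, -0.5]
gripper_width: 0.0855
grasp_force: 0.0
```

```bash
python3 - <<'E'
from h import *
where(BRD)
W=manip.camera_info("wrist");im=manip.capture("wrist");cv2.imwrite("pics/w11.png",im)
s1=manip.capture("scene");cv2.imwrite("pics/s11.png",s1);s0=cv2.imread("pics/scene0.png")
for n,lo,hi,y,x in(("yel",20,34,-.07,-.0055),("red",0,8,0,-.004),("blue",105,130,.07,-.002)):
    m,l,B=blobs(im,lo,hi,150,60,300);print(n,"wrist",[st.tolist() for k,st,ce in B if 200<ce[0]<340])
    q=np.array([proj(W,BRD[1]+BRD[0]@np.array([x+a,y+b,z])) for a in(0,.016) for b in(-.02,.02) for z in(.07,.132)]);print("  pred",q.min(0).round(),q.max(0).round())
    for i in(s0,s1):
        m,l,B=blobs(i[160:260,285:390],lo,hi,150,60,100);print("  scene",[(st.tolist(),ce.round(1).tolist()) for k,st,ce in B])
d=cv2.absdiff(s0,s1).max(2);m=(d>60).astype(np.uint8);n,l,st,ce=cv2.connectedComponentsWithStats(cv2.morphologyEx(m,cv2.MORPH_OPEN,np.ones((2,2))))
print("diff",[st[i].tolist() for i in range(1,n) if st[i][4]>25])
E
```

```text
q [ 0.4   0.09 -1.08  1.89  0.55  0.86 -0.98] p [-15.9   3.2 237.8] w [ 0.006  0.003 -0.001] F [-0.8  0.8 -0.1] t 24.4
yel wrist [[287, 239, 20, 66, 1124]]
  pred [286. 237.] [307. 304.]
  scene [([22, 35, 17, 24, 273], [30.2, 46.2])]
  scene [([22, 35, 17, 24, 272], [30.2, 46.4])]
red wrist [[289, 172, 20, 59, 1041]]
  pred [288. 171.] [311. 233.]
  scene [([42, 24, 17, 24, 261], [49.9, 35.4])]
  scene [([42, 23, 17, 25, 259], [50.4, 35.1])]
blue wrist [[294, 97, 21, 53, 1034]]
  pred [291.  94.] [317. 149.]
  scene [([62, 14, 16, 23, 214], [69.2, 24.8])]
  scene [([62, 14, 16, 23, 222], [69.1, 24.9])]
diff [[64, 0, 21, 13, 179], [270, 0, 35, 18, 199], [237, 16, 12, 7, 42], [276, 40, 59, 113, 2349], [165, 52, 9, 9, 65], [154, 63, 11, 19, 105], [165, 64, 13, 18, 151], [133, 67, 6, 8, 26], [181, 80, 8, 24, 125], [311, 90, 12, 15, 88], [164, 96, 10, 4, 34], [0, 170, 134, 141, 4339], [154, 173, 15, 10, 70], [131, 185, 37, 29, 356], [151, 193, 56, 25, 613], [174, 198, 109, 27, 1332], [137, 211, 9, 8, 39], [274, 226, 13, 4, 34], [154, 266, 21, 19, 192], [163, 286, 12, 10, 51]]
```

```bash
python3 -c "
from workcell import manip
print(manip.close_job())"
```

```text
the job is handed in; nothing more can be done
None
```

The stop is locked 8 mm from the knife, the red gauge is back in its place in the rack, and the job was handed in at about 24 s. I confirmed the stop and handle by camera just before drawing the gauge out but did not re-measure them afterwards. The final pictures show the red gauge back in place and the other two gauges unmoved. The tins, jar and brush got only a coarse before/after check.

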